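# Set the rim gauge to the master lid, closing against the backlash

### The job

Set the rack gauge to the master lid, the middle-sized of the three lids on the ware board: crank the jaw fully back, then lay the lid flat on the bed between the jaw and the two pins, and let go of it. Then crank the jaw up in the closing direction until it has pushed the lid home against both pins and bears on it with about 7 N (biscuit ware chips: never more than 12 N), and let go of the crank with its backlash still taken up on the closing side. Leave the other lids and the small jar where they are.

Things in the scene. Friction and masses are not known exactly. Their poses are not given: they have to be found in the camera images.
- gauge: bench rim gauge, fixed: a flat aluminium bed 120 (its x) by 280 (its y) by 30 mm high. Origin at table height, under the jaw's line of travel (x = 0), 30 mm towards +y from the bed's middle. The jaw slides along the gauge's +y to close, towards two pins on a cross bar. A grey gear box, 20 mm high, stands on the bed at the -y end and carries the crank
- bed (a point): point on the bed's top, x = 0, y = 23 mm: a lid laid centred here clears pins and fully open jaw by 5 mm or more. Pins: upright, steel, 12 mm diameter, 15 mm high, x = +-24 mm; their bar is clamped anew each time, pins anywhere from y = 71 to 87 mm, not measured: where the lid comes home must be felt. A lid touching both has its centre at x = 0, 39.2 mm in -y of the pins
- jaw: the sliding steel jaw on the bed, 44 mm wide (x), 34 mm long (y), top 15 mm above the bed. Its front is a sprung pad plate that yields 1 mm per 3 N and bottoms at 5.5 mm. Origin on the bed, under the front face of the unloaded pad. It moves 30 mm along the gauge's +y per rad of pinion and stays where it is put (friction of the whole drive is about 9 N at the jaw)
- jaw_face (a point): middle of the flat front face of the unloaded pad, 8 mm above the bed
- pinion (a joint): turn of the round drive plate under the crank, 0 to 1.6 rad, clockwise from above is positive and closes the jaw. 0: jaw fully back, its face at y = -22.5 mm of the gauge; depending on where the pins are clamped, the jaw first touches the lid that is home at 0.48 to 1.02 rad
- crank (a joint): backlash: turn of the crank arm relative to the drive plate, 0 to 0.30 rad, clockwise from above positive. At 0.30 the slack is taken up for closing (turning on clockwise closes the jaw), at 0 for opening; between them the crank moves loose (under 1 N at the handle). A brass dog pin on the plate, between the two prongs of the crank's tail, shows it
- crank_axis (a point): point on the vertical axis of crank and drive plate, at the height of handle
- handle (a point): centre, half-way up, of the upright wooden crank handle: 20 mm diameter, 40 mm high (70 to 110 mm above the table), spinning freely on its pin, so a gripper holding it need not turn. Circle radius 65 mm about crank_axis. Slack taken up and jaw free, it takes about 4 N to move; up to 1.5 N more while the jaw slides the lid along; 1 N of jaw force on the lid adds 0.46 N
- lid_knob (a point): centre, half-way up, of the master lid's knob: upright cylinder 20 mm diameter, 34 mm high, standing on the disc; 23 mm above lid_center. The lid is best held here
- lid_center (a point): centre of the master lid's disc, half-way up: biscuit-fired clay, 80 mm diameter, 12 mm thick, flat underneath, about 0.22 kg; it starts on the ware board (top 12 mm above the table). z of the lid is up
- lid: the master lid; origin at the centre of its underside (the same lid as lid_center)
- lid_small: another lid on the board, 62 mm diameter, same knob; to be left alone. Origin under its centre
- lid_large: another lid on the board, 98 mm diameter, same knob; to be left alone. Origin under its centre
- jar: small open jar, 72 mm wide, 70 mm high; bystander, origin under its centre
Not all that is in view belongs to the job. What is shaped like the lid but pink or turquoise is not meant.

How it is judged:
By the outcome, as a careful person would: the job done as asked, in the order asked, and still so for the second after the job is handed in, with the robot touching nothing.
It also fails if it takes over 72 s, if anything falls off the work surface, if the arm or the gripper's body presses on something with over 40 N, if the wrist force passes 120 N, or if a joint passes its speed limit or range.

### The arm

A 6-joint arm with a two-finger parallel gripper is mounted at the origin on the work surface. World frame = base frame: x ahead of the robot, y to its left, z up, the work surface at z = 0. Lengths are in mm, angles in rad, forces in N, time in s.
With the tool pointing down it reaches from about 400 to 925 mm from the base axis. Payload 12.5 kg.
Tool frame: the origin (TCP) lies at the very end of the fingers, on their centre line; the grasp point (between the pads) lies 19 mm behind it (env.grip_point_offset is the distance from the TCP to the grasp point, in mm); z points along the fingers, y is the direction in which the jaws open and shut (so a half turn about z gives the same grasp; the last joint's range is limited). The gripper opens to 95 mm and grips with 3 to 60 N. Pads are 20 mm wide; open, the fingers measure 119 mm over their backs; the gripper's body (75 mm by 180 mm) begins 59 mm behind the grasp point.
Start: joints at [1.083, 0.491, 1.559, -0, 1.092, -0.106], TCP at [232.855, 580.022, 214.661] pointing down, gripper open.
Joint ranges: [-3.1, 3.1], [-0.84, 2.19], [0.05, 2.79], [-1.13, 4.28], [0.06, 2.93], [-2.69, 2.69]. Speed limits (rad/s): [2.22, 2.22, 2.79, 3.14, 3.14, 3.14].

### API

Orientations are given as [roll, pitch, yaw] about the fixed x, y, z axes, in that order (R = Rz(yaw) Ry(pitch) Rx(roll)).
In Python, from cell import env gives the robot as it stands.
- The arm moves only by the tool drive_tool, never from a script. Its argument "commands" is a list of rows, each an object of numbers: "dx", "dy", "dz": the shift along the world's x, y, z in mm; "yaw": the turn about the world's z in degrees. In form: [{"dx": .., "dy": .., "dz": .., "yaw": ..}, ...]. A call has 1 to 5 rows; each row shifts and turns the commanded pose from where the row before left it; what a row does not reach is not made up. A row lasts 1/12 s, in which the tool goes at most 41.7 mm and 7.16 degrees, less where a joint would pass 70% of its speed; a pose out of reach is approached as far as the arm can. A call with a gripper value outside its range is refused whole. "grip" is the opening, from 0 (shut) to 1 (fully open), set as the call begins (left out, the last holds). The fingers move at their own pace and stop on an object; the grip force is fixed at half the most. Time passes only in rows, so rows that do not move let the fingers close. It gives the time, the measured TCP pose, the force and the opening at its end, in the units of the state.
- env.state(): the state, without advancing time (a new reading comes with each control period).
- env.read_camera(name): name is "side" or "top" or "wrist"; returns the picture (384x512x3 uint8, red, green, blue); there is no depth.
- env.calibration(name): a dict with "intrinsics" (3x3 intrinsics, pixels), "rvec" (rotation vector, rad) and "tvec" (3), from world to camera coordinates, as OpenCV has them. Camera axes: x right, y down, z forward; pixel columns grow to the right and rows downward; lengths in mm; the calibration is good to about 2 mm. A picture is of the moment at which its call begins: read the wrist's pose just before it. calibration takes no time and is no camera call; for the wrist camera it gives the pose at the moment of the call.
- env.job_done(): hands the job in, once; it reports no verdict.
Trained networks look in the newest picture that a camera, given by its name, has taken for a name from the list of things; names that differ only in an ending like _2 or _b are one class to them, and where a whole thing is asked for, a point or a joint stands for the part that bears it (a point fixed in the world has none). Each returns a list of dicts, best first, with "conf" (0 to 1); they miss things now and then, are a little off and sometimes report something else, mostly with a low value. They report only what shows in the picture. A call takes as long as a camera call. They do not tell look-alikes from the thing itself.
- env.trace(query, camera): "pixels" (384x512 bool, what is visible of it) and "pixel" ([column, row] in pixels, amid what is visible of it).
- env.place_of(query, camera): "pixel" ([column, row] in pixels: a listed point, or the origin of a listed thing).
The state is a dict: "t": time; "joints": joint angles; "qvel": joint speeds; "tau": joint torques, N m; "eef_pos": TCP position; "tcp_rot": TCP orientation; "ft_force": force on the tool from outside, world axes, zero at the start; "moment": the same for the moment, N m; "opening": opening from 0.0 (shut) to 1.0 (fully open).
Only numpy, scipy, OpenCV 4.12 (cv2) and the standard library are available. Lean on these libraries where they do the work, as an engineer would, in place of code of your own. Each camera call takes 0.05 s, during which the arm holds its last target.

## Working session

There is one attempt and no reset: what is moved stays moved. The work goes in short steps, Python scripts to look and compute and a tool call to move; the robot and the scene stay as the last step left them, time stands still between calls to the robot, and variables do not carry over. Pictures are saved under pics/ and viewed, and the job is handed in when it is done.

Besides the shell and the picture viewer there is one more tool, called after "Request:" as a command line: name --argument value ..., lists and objects as JSON in quotes. drive_tool: Moves the arm, as the interface text tells. Its arguments: {"type":"object","properties":{"commands":{"type":"array"},"grip":{"type":"number"}},"required":["commands"]}

```bash
mkdir -p pics; ls; cat > h.py <<'E'
import numpy as np, cv2
from cell import env
def cal(n):
    c=env.calibration(n); return np.array(c["intrinsics"],float),np.array(c["rvec"],float).reshape(3),np.array(c["tvec"],float).reshape(3)
def shot(n,f):
    c=cal(n); im=np.array(env.read_camera(n)); cv2.imwrite(f"pics/{f}.png",im[:,:,::-1]); return im,c
def ray(c,px):
    K,r,t=c; R=cv2.Rodrigues(r)[0]; o=-R.T@t; d=R.T@np.linalg.inv(K)@np.array([px[0],px[1],1.]); return o,d/np.linalg.norm(d)
def atz(c,px,z):
    o,d=ray(c,px); return o+d*(z-o[2])/d[2]
def proj(c,P):
    K,r,t=c; return cv2.projectPoints(np.array(P,float).reshape(-1,3),r,t,K,None)[0].reshape(-1,2)
def tri(rays):
    A=np.zeros((3,3));b=np.zeros(3)
    for o,d in rays:
        M=np.eye(3)-np.outer(d,d);A+=M;b+=M@o
    return np.linalg.solve(A,b)
E
python3 - <<'E'
from h import *
np.set_printoptions(precision=1,suppress=True)
s=env.state();print(s)
for n in ["side","top","wrist"]:
    im,c=shot(n,n+"0")
    o=-cv2.Rodrigues(c[1])[0].T@c[2];print(n,"cam at",o)
    for q in ["handle","crank_axis","lid_knob","lid_center","jaw_face","bed","gauge","jar","lid_small","lid_large"]:
        r=env.place_of(q,n)
        print(n,q,[(np.round(x["pixel"],1).tolist(),round(x["conf"],2)) for x in r[:4]])
print(env.state()["t"])
E
```

```text
pics
{'t': 0.0, 'joints': array([ 1.1,  0.5,  1.6,  0. ,  1.1, -0.1]), 'qvel': array([-0.,  0., -0.,  0.,  0.,  0.]), 'tau': array([ -0. , -61.3, -25.8,   0.1,   0. ,  -0. ]), 'eef_pos': array([232.7, 579.8, 214.1]), 'tcp_rot': array([-3.1, -0. ,  2.8]), 'ft_force': array([-0. ,  0.2, -0. ]), 'moment': array([-0.,  0., -0.]), 'opening': 0.9969567991334504}
side cam at [  62.5 -647.3  812.4]
side handle [([359.3, 279.1], 0.55)]
side crank_axis [([351.7, 261.0], 0.64)]
side lid_knob [([196.5, 183.6], 0.8), ([141.4, 198.9], 0.69), ([273.7, 158.1], 0.65), ([361.7, 284.2], 0.55)]
side lid_center [([145.8, 204.2], 0.97), ([201.3, 192.2], 0.85), ([277.5, 166.9], 0.77), ([299.3, 255.6], 0.17)]
side jaw_face [([296.5, 241.0], 0.65), ([297.8, 254.7], 0.45), ([200.2, 192.7], 0.22)]
side bed [([295.8, 244.2], 0.85)]
side gauge [([297.3, 257.9], 0.85), ([199.1, 192.4], 0.54), ([301.5, 190.0], 0.31)]
side jar [([300.3, 189.0], 0.65)]
side lid_small [([223.7, 170.0], 0.7)]
side lid_large [([185.4, 171.6], 0.61), ([347.4, 258.8], 0.25)]
top cam at [420.7  -4.9 941.1]
top handle [([402.4, 177.0], 0.5)]
top crank_axis [([368.6, 166.3], 0.88), ([400.1, 176.0], 0.56)]
top lid_knob [([145.0, 288.0], 0.98), ([168.9, 223.7], 0.69), ([179.6, 114.9], 0.67)]
top lid_center [([175.7, 117.8], 0.73), ([171.2, 224.1], 0.7), ([148.4, 290.1], 0.58)]
top jaw_face [([311.2, 183.5], 0.57)]
top bed [([304.5, 186.9], 0.59)]
top gauge [([312.6, 182.7], 0.84)]
top jar [([233.0, 116.7], 0.56)]
top lid_small [([152.4, 174.0], 0.71)]
top lid_large [([126.1, 221.2], 0.95), ([402.1, 173.9], 0.37)]
wrist cam at [156.3 610.6 385.6]
wrist handle []
wrist crank_axis []
wrist lid_knob []
wrist lid_center []
wrist jaw_face []
wrist bed []
wrist gauge []
wrist jar []
wrist lid_small []
wrist lid_large [([138.7, 335.3], 0.54)]
1.65
```

```bash
python3 -c "
import cv2
for n in ['side','top']:
    i=cv2.imread(f'pics/{n}0.png'); cv2.imwrite(f'pics/{n}0b.png',cv2.resize(i[90:330,80:440] ,None,fx=2.2,fy=2.2,interpolation=cv2.INTER_CUBIC))
"
```

```text
(no output)
```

View pics/side0b.png

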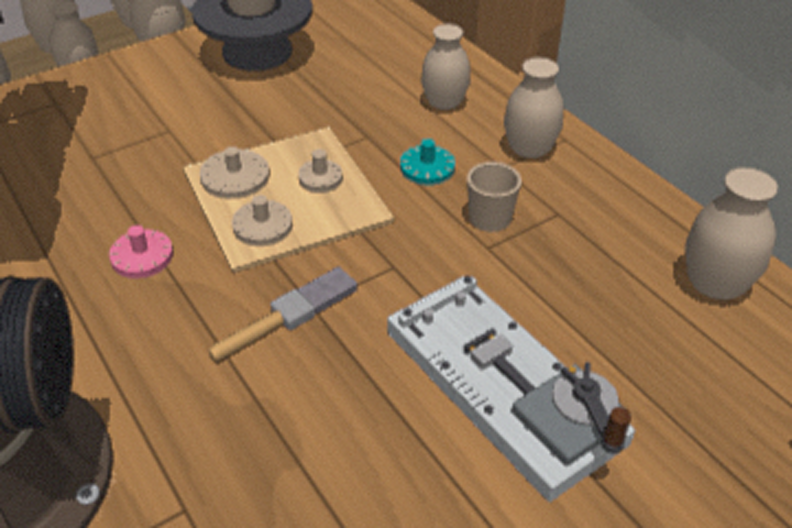

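View pics/top0b.png

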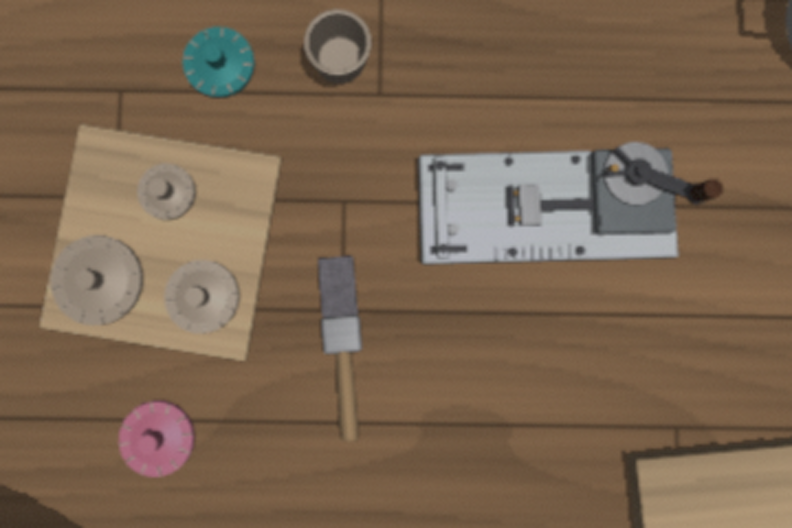

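View pics/top0.png

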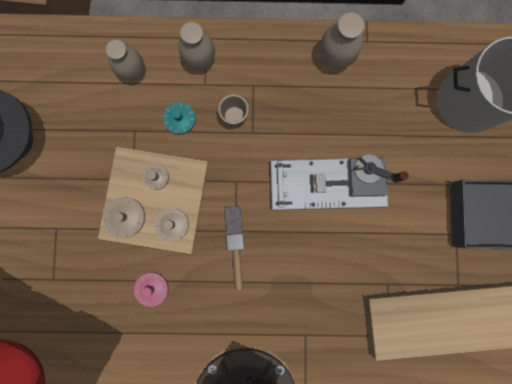

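```bash
python3 - <<'E'
from h import *
np.set_printoptions(precision=1,suppress=True)
cs,ct=cal("side"),cal("top")
print(ct[0])
f=lambda u,v:(u/2.2+80,v/2.2+90)
# bed top corners from top crop
for p in [(418,157),(423,264),(677,258),(670,150)]:
    print("bed corner top",atz(ct,f(*p),30))
for p in [(389,328),(470,278),(552,497),(632,432)]:
    print("bed corner side",atz(cs,f(*p),30))
T={"handle":((359.3,279.1),(402.4,177.)),"axis":((351.7,261),(368.6,166.3)),"knob":((196.5,183.6),(168.9,223.7)),"center":((201.3,192.2),(171.2,224.1)),"jawface":((297,241),(311.2,183.5)),"gauge":((297.3,257.9),(312.6,182.7)),"jar":((300.3,189),(233,116.7)),"bedpt":((295.8,244.2),(304.5,186.9))}
for k,(a,b) in T.items():
    P=tri([ray(cs,a),ray(ct,b)]);print(k,P,proj(cs,P)-a,proj(ct,P)-b)
print("handle z90",atz(cs,T["handle"][0],90),atz(ct,T["handle"][1],90))
print("knob z41",atz(cs,T["knob"][0],41),atz(ct,T["knob"][1],41))
print("axis z90",atz(cs,T["axis"][0],90),atz(ct,T["axis"][1],90))
E
```

```text
[[380.8   0.  253.9]
 [  0.  380.8 187.2]
 [  0.    0.    1. ]]
bed corner top [568.6 -50.6  30. ]
bed corner top [451.1 -57.4  30. ]
bed corner top [ 462.  -334.5   30. ]
bed corner top [ 581.  -328.8   30. ]
bed corner side [447.1 -73.6  30. ]
bed corner side [574.8 -60.5  30. ]
bed corner side [ 458.9 -343.    30. ]
bed corner side [ 578.5 -331.1   30. ]
handle [ 526.1 -340.2  107.7] [[-0.1  0. ]] [[ 0.1 -0.1]]
axis [ 559.2 -279.1   78.3] [[-3.2  0.6]] [[ 1.9 -2.6]]
knob [413.1 185.7  46. ] [[0.7 0. ]] [[-0.5  0.8]]
center [417.4 184.3  11.8] [[-1.4 -0. ]] [[ 0.9 -1.5]]
jawface [ 515.2 -147.8   50.6] [[-0.5  0.1]] [[ 0.3 -0.4]]
gauge [ 519.2 -157.9   -6.2] [[ 1.4 -0.2]] [[-0.7  1.2]]
jar [684.6  43.6  -1.6] [[ 0.6 -0.1]] [[-0.4  0.6]]
bedpt [ 513.7 -138.2   29.1] [[-2.7  0.3]] [[ 1.5 -2.4]]
handle z90 [ 538.  -332.6   90. ] [ 528.2 -347.2   90. ]
knob z41 [413.6 192.4  41. ] [414.9 185.7  41. ]
axis z90 [ 558.5 -287.7   90. ] [ 551.3 -270.9   90. ]
```

Request:
drive_tool --commands '[{"dx": 17,"dy": -35,"dz": 6,"yaw": -7},{"dx": 17,"dy": -35,"dz": 6,"yaw": -7},{"dx": 17,"dy": -35,"dz": 6,"yaw": -7},{"dx": 17,"dy": -35,"dz": 6,"yaw": -7},{"dx": 17,"dy": -35,"dz": 6,"yaw": -7}]'

```text
t: 2.07
eef_pos: [318.2, 403.4, 245.0]
tcp_rot: [3.141, 0.0, 2.143]
ft_force: [0.6, 0.6, 0.5]
opening: 1.001
```

Request:
drive_tool --commands '[{"dx": 17,"dy": -35,"yaw": -7},{"dx": 17,"dy": -35,"yaw": -7},{"dx": 17,"dy": -35,"yaw": -7},{"dx": 17,"dy": -35,"yaw": -7},{"dx": 17,"dy": -35,"yaw": -7}]'

```text
invalid input
```

Request:
drive_tool --commands '[{"dx": 17,"dy": -35,"dz": 0,"yaw": -7},{"dx": 17,"dy": -35,"dz": 0,"yaw": -7},{"dx": 17,"dy": -35,"dz": 0,"yaw": -7},{"dx": 17,"dy": -35,"dz": 0,"yaw": -7},{"dx": 17,"dy": -35,"dz": 0,"yaw": -7}]'

```text
t: 2.48
eef_pos: [403.3, 228.3, 245.0]
tcp_rot: [3.141, -0.0, 1.532]
ft_force: [0.3, 0.7, 0.5]
opening: 1.003
```

```bash
python3 - <<'E'
from h import *
np.set_printoptions(precision=1,suppress=True)
print(env.state()["eef_pos"])
im,c=shot("wrist","w1")
for q in ["lid_knob","lid_center"]:
    for x in env.place_of(q,"wrist"): print(q,x["pixel"],x["conf"],atz(c,x["pixel"],41 if "knob" in q else 18))
E
```

```text
[403.3 228.3 245. ]
lid_knob [148.9, 166.6] 0.96 [265.9 230.5  41. ]
lid_knob [446.5, 193.7] 0.91 [669.4 176.8  41. ]
lid_knob [263.5, 192.3] 0.81 [417.9 188.5  41. ]
lid_center [262.0, 187.7] 0.82 [416.6 188.1  18. ]
lid_center [440.6, 186.9] 0.73 [675.3 179.3  18. ]
lid_center [152.2, 160.0] 0.62 [263.3 234.9  18. ]
lid_center [260.6, 187.6] 0.3 [414.5 188.3  18. ]
```

View pics/w1.png

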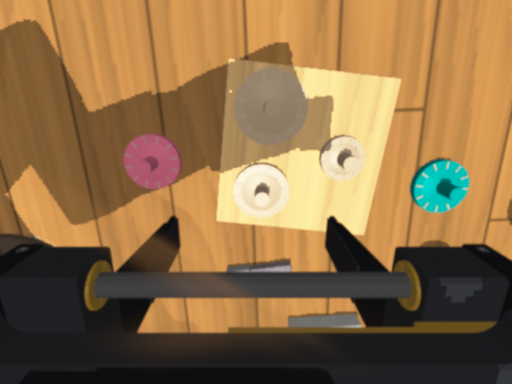

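Request:
drive_tool --commands '[{"dx": 7,"dy": -40,"dz": 0,"yaw": -7},{"dx": 7,"dy": -40,"dz": 0,"yaw": -7},{"dx": 7,"dy": -40,"dz": 0,"yaw": -7},{"dx": 7,"dy": -40,"dz": 0,"yaw": -7},{"dx": 7,"dy": -40,"dz": 0,"yaw": -7}]'

```text
t: 3.05
eef_pos: [437.7, 29.4, 244.9]
tcp_rot: [3.141, -0.0, 0.924]
ft_force: [0.4, 0.5, 0.4]
opening: 1.001
```

Request:
drive_tool --commands '[{"dx": 7,"dy": -40,"dz": 0,"yaw": -7},{"dx": 7,"dy": -40,"dz": 0,"yaw": -7},{"dx": 7,"dy": -40,"dz": 0,"yaw": -7},{"dx": 7,"dy": -40,"dz": 0,"yaw": -7},{"dx": 7,"dy": -40,"dz": 0,"yaw": -7}]'

```text
t: 3.47
eef_pos: [473.3, -171.0, 244.8]
tcp_rot: [3.141, -0.0, 0.313]
ft_force: [1.3, 0.2, 0.4]
opening: 1.0
```

Request:
drive_tool --commands '[{"dx": 9,"dy": -40,"dz": -20,"yaw": 0},{"dx": 9,"dy": -40,"dz": -20,"yaw": 0},{"dx": 9,"dy": -40,"dz": -20,"yaw": 0},{"dx": 0,"dy": 0,"dz": 0,"yaw": 0}]' --grip 0.6

```text
t: 3.8
eef_pos: [498.2, -283.2, 186.0]
tcp_rot: [-3.14, 0.002, 0.316]
ft_force: [-1.2, 1.0, -0.7]
opening: 0.778
```

```bash
python3 - <<'E'
from h import *
np.set_printoptions(precision=1,suppress=True)
print(env.state())
im,c=shot("wrist","w2")
for q,z in [("handle",90),("crank_axis",90),("jaw_face",38),("bed",30),("gauge",0)]:
    for x in env.place_of(q,"wrist"): print(q,x["pixel"],x["conf"],atz(c,x["pixel"],z))
E
```

```text
{'t': 3.8, 'joints': array([-0.6,  0.4,  1.7, -0. ,  1. ,  0.6]), 'qvel': array([ 0.1, -0.1,  0.1,  0. ,  0. ,  0.1]), 'tau': array([ -2. , -54.6, -25.8,   0. ,  -0.4,  -0.8]), 'eef_pos': array([ 498.2, -283.2,  186. ]), 'tcp_rot': array([-3.1,  0. ,  0.3]), 'ft_force': array([-1.2,  1. , -0.7]), 'moment': array([-0. ,  0.2,  0. ]), 'opening': 0.7775621564136814}
handle [319.6, 176.5] 0.59 [ 529.6 -341.    90. ]
crank_axis [266.3, 132.3] 0.67 [ 553.4 -278.7   90. ]
bed [133.4, 116.5] 0.92 [ 518.5 -137.8   30. ]
gauge [162.9, 121.2] 0.64 [ 518.8 -161.9    0. ]
```

View pics/w2.png

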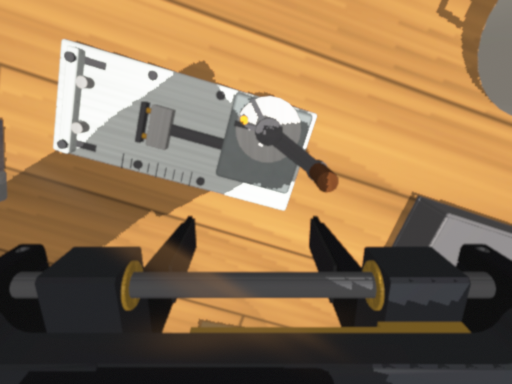

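Request:
drive_tool --commands '[{"dx": 15,"dy": -26,"dz": -10,"yaw": 0},{"dx": 15,"dy": -25,"dz": -20,"yaw": 0},{"dx": 0,"dy": 0,"dz": -30,"yaw": 0},{"dx": 0,"dy": 0,"dz": 0,"yaw": 0},{"dx": 0,"dy": 0,"dz": 0,"yaw": 0}]' --grip 0.6

```text
t: 4.52
eef_pos: [527.2, -329.2, 129.7]
tcp_rot: [-3.14, 0.001, 0.317]
ft_force: [0.3, 0.1, -0.4]
opening: 0.599
```

```bash
python3 - <<'E'
from h import *
np.set_printoptions(precision=2,suppress=True)
print(env.state())
im,c=shot("wrist","w3")
for q,z in [("handle",90),("crank_axis",90)]:
    for x in env.place_of(q,"wrist"): print(q,x["pixel"],x["conf"],atz(c,x["pixel"],z))
E
```

```text
{'t': 4.5167, 'joints': array([-0.66,  0.58,  1.65,  0.  ,  0.91,  0.59]), 'qvel': array([ 0.  , -0.04, -0.03,  0.  ,  0.01, -0.  ]), 'tau': array([ -0.62, -59.7 , -21.19,   0.05,  -0.32,  -0.01]), 'eef_pos': array([ 527.17, -329.23,  129.75]), 'tcp_rot': array([-3.14,  0.  ,  0.32]), 'ft_force': array([ 0.3 ,  0.05, -0.38]), 'moment': array([-0.01,  0.15, -0.02]), 'opening': 0.5985813530024213}
crank_axis [198.7, 160.2] 0.65 [ 552.22 -279.06   90.  ]
```

View pics/w3.png

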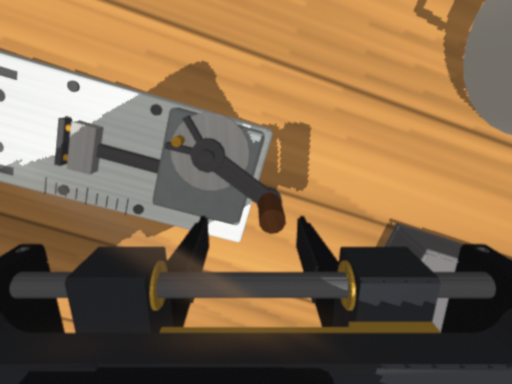

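```bash
python3 - <<'E'
from h import *
np.set_printoptions(precision=2,suppress=True)
c=cal("wrist")
i=cv2.imread("pics/w3.png"); cv2.imwrite("pics/w3c.png",cv2.resize(i[120:260,150:330],None,fx=4,fy=4,interpolation=cv2.INTER_CUBIC))
print(atz(c,(271,213),90), proj(c,[[529.5,-341.5,70],[529.5,-341.5,90],[529.5,-341.5,110],[527.2,-329.2,129.7]]))
E
```

```text
[ 529.33 -345.7    90.  ] [[264.97 202.69]
 [266.08 211.28]
 [267.39 221.45]
 [250.24 231.2 ]]
```

View pics/w3c.png

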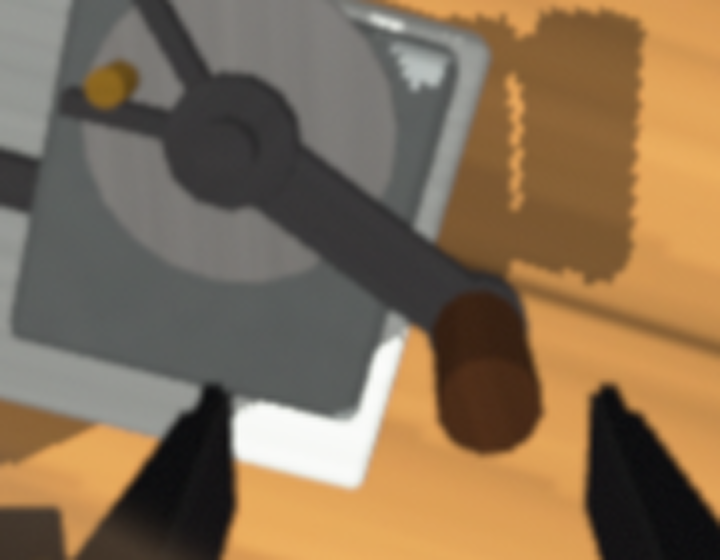

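Request:
drive_tool --commands '[{"dx": 2,"dy": -12,"dz": -4,"yaw": 0},{"dx": 0,"dy": -4,"dz": -20,"yaw": 0},{"dx": 0,"dy": 0,"dz": -20,"yaw": 0},{"dx": 0,"dy": 0,"dz": -10,"yaw": 0},{"dx": 0,"dy": 0,"dz": 0,"yaw": 0}]'

```text
t: 5.08
eef_pos: [528.9, -346.5, 74.4]
tcp_rot: [-3.14, 0.001, 0.316]
ft_force: [0.0, 0.2, 0.3]
opening: 0.604
```

Request:
drive_tool --commands '[{"dx": 0,"dy": 0,"dz": 0,"yaw": 0},{"dx": 0,"dy": 0,"dz": 0,"yaw": 0},{"dx": 0,"dy": 0,"dz": 0,"yaw": 0}]' --grip 0

```text
t: 5.33
eef_pos: [530.0, -346.9, 77.1]
tcp_rot: [3.14, -0.001, 0.317]
ft_force: [0.2, -0.4, -0.3]
opening: 0.445
```

Request:
drive_tool --commands '[{"dx": 0,"dy": 0,"dz": 0,"yaw": 0},{"dx": 0,"dy": 0,"dz": 0,"yaw": 0},{"dx": 0,"dy": 0,"dz": 0,"yaw": 0},{"dx": 0,"dy": 0,"dz": 0,"yaw": 0}]'

```text
t: 5.67
eef_pos: [529.5, -346.4, 76.1]
tcp_rot: [-3.141, -0.0, 0.316]
ft_force: [-0.1, 1.7, 2.8]
opening: 0.205
```

```bash
python3 - <<'E'
from h import *
np.set_printoptions(precision=2,suppress=True)
s=env.state();print(s["opening"],s["eef_pos"],s["ft_force"],s["joints"],s["moment"])
im,c=shot("wrist","w4")
E
```

```text
0.20480807221909464 [ 529.48 -346.35   76.14] [-0.13  1.74  2.79] [-0.68  0.66  1.67  0.    0.82  0.57] [ 0.31  0.23 -0.03]
```

View pics/w4.png

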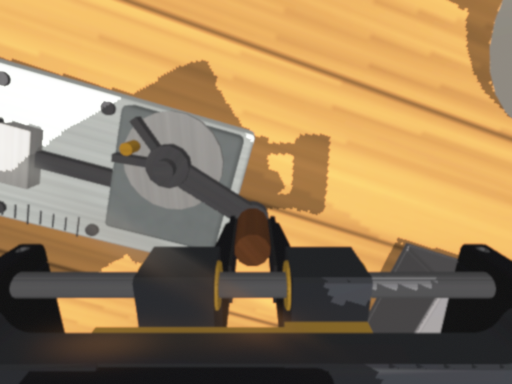

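```bash
python3 - <<'E'
from h import *
np.set_printoptions(precision=2,suppress=True)
c=cal("wrist")
for z in (60,70,75): 
    p=atz(c,(168,165),z); print(p, np.hypot(*(p[:2]-[529.5,-346.4])))
E
```

```text
[ 551.16 -280.46   60.  ] 69.4071510375753
[ 554.2  -282.62   70.  ] 68.39788462724113
[ 555.73 -283.7    75.  ] 67.9647133692865
```

```bash
cat > arc.py <<'E'
import numpy as np,sys
a0,a1,st=map(float,sys.argv[1:4])
C=np.array([553.0,-285.6])
a=np.arange(a0,a1+np.sign(st)*.01,st); P=C+65*np.c_[np.cos(np.radians(a)),np.sin(np.radians(a))]
D=np.diff(P,axis=0)
for i in range(len(D)): print(a[i+1],np.round(P[i+1],1),np.round(D[i],1))
E
python3 arc.py -111 -15 6
```

```text
-105.0 [ 536.2 -348.4] [ 6.5 -2.1]
-99.0 [ 542.8 -349.8] [ 6.7 -1.4]
-93.0 [ 549.6 -350.5] [ 6.8 -0.7]
-87.0 [ 556.4 -350.5] [6.8 0. ]
-81.0 [ 563.2 -349.8] [6.8 0.7]
-75.0 [ 569.8 -348.4] [6.7 1.4]
-69.0 [ 576.3 -346.3] [6.5 2.1]
-63.0 [ 582.5 -343.5] [6.2 2.8]
-57.0 [ 588.4 -340.1] [5.9 3.4]
-51.0 [ 593.9 -336.1] [5.5 4. ]
-45.0 [ 599.  -331.6] [5.1 4.6]
-39.0 [ 603.5 -326.5] [4.6 5.1]
-33.0 [ 607.5 -321. ] [4.  5.5]
-27.0 [ 610.9 -315.1] [3.4 5.9]
-21.0 [ 613.7 -308.9] [2.8 6.2]
-15.0 [ 615.8 -302.4] [2.1 6.5]
```

Request:
drive_tool --commands '[{"dx": 6.5,"dy": -2.1,"dz": 0,"yaw": 0},{"dx": 6.7,"dy": -1.4,"dz": 0,"yaw": 0},{"dx": 0,"dy": 0,"dz": 0,"yaw": 0}]'

```text
t: 5.97
eef_pos: [543.2, -348.9, 76.0]
tcp_rot: [-3.139, 0.0, 0.316]
ft_force: [0.6, 8.8, 5.3]
opening: 0.206
```

Request:
drive_tool --commands '[{"dx": 6.8,"dy": -0.7,"dz": 0,"yaw": 0},{"dx": 6.8,"dy": 0,"dz": 0,"yaw": 0},{"dx": 6.8,"dy": 0.7,"dz": 0,"yaw": 0}]'

```text
t: 6.22
eef_pos: [562.0, -347.6, 75.8]
tcp_rot: [-3.136, 0.002, 0.316]
ft_force: [-7.5, 16.2, 9.3]
opening: 0.205
```

Request:
drive_tool --commands '[{"dx": 3,"dy": 3.0,"dz": 0,"yaw": 0},{"dx": 3,"dy": 1.0,"dz": 0,"yaw": 0},{"dx": 0,"dy": 0,"dz": 0,"yaw": 0},{"dx": 0,"dy": 0,"dz": 0,"yaw": 0}]'

```text
t: 6.55
eef_pos: [569.0, -345.2, 76.1]
tcp_rot: [-3.14, 0.0, 0.317]
ft_force: [-1.3, 6.5, 5.8]
opening: 0.203
```

Request:
drive_tool --commands '[{"dx": 6.3,"dy": 3.3,"dz": 0.5,"yaw": 0},{"dx": 6.2,"dy": 3.0,"dz": 0.5,"yaw": 0},{"dx": 5.9,"dy": 3.4,"dz": 0,"yaw": 0},{"dx": 5.5,"dy": 4,"dz": 0,"yaw": 0}]'

```text
t: 6.88
eef_pos: [592.0, -331.3, 76.1]
tcp_rot: [-3.138, 0.003, 0.316]
ft_force: [-8.6, 4.8, 2.4]
opening: 0.204
```

```bash
python3 - <<'E'
from h import *
im,c=shot("wrist","w5")
E
```

```text
(no output)
```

View pics/w5.png

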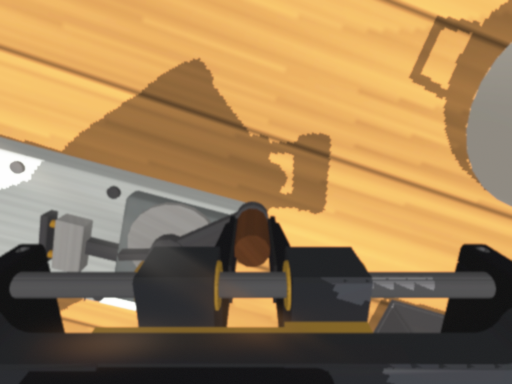

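Request:
drive_tool --commands '[{"dx": 4.0,"dy": 5.5,"dz": 0,"yaw": 0},{"dx": 4.2,"dy": 5.2,"dz": 0,"yaw": 0},{"dx": 0,"dy": 0,"dz": 0,"yaw": 0}]'

```text
t: 7.18
eef_pos: [601.1, -320.5, 76.2]
tcp_rot: [-3.14, 0.002, 0.317]
ft_force: [-3.7, 3.3, -0.5]
opening: 0.205
```

Request:
drive_tool --commands '[{"dx": 3.5,"dy": 5.6,"dz": 0,"yaw": 0},{"dx": 0,"dy": 0,"dz": 0,"yaw": 0}]'

```text
t: 7.35
eef_pos: [603.6, -318.1, 76.5]
tcp_rot: [3.139, 0.004, 0.318]
ft_force: [-10.4, -13.5, -1.5]
opening: 0.204
```

Request:
drive_tool --commands '[{"dx": -1.2,"dy": -1.8,"dz": 0,"yaw": 0},{"dx": 0,"dy": 0,"dz": 0,"yaw": 0},{"dx": 0,"dy": 0,"dz": 0,"yaw": 0}]'

```text
t: 7.6
eef_pos: [603.2, -318.6, 76.5]
tcp_rot: [3.141, 0.001, 0.316]
ft_force: [-4.9, -5.4, -1.7]
opening: 0.203
```

Request:
drive_tool --commands '[{"dx": 0,"dy": 0,"dz": 0,"yaw": 0},{"dx": 0,"dy": 0,"dz": 0,"yaw": 0},{"dx": 0,"dy": 0,"dz": 0,"yaw": 0}]' --grip 0.45

```text
t: 7.85
eef_pos: [604.0, -317.7, 76.9]
tcp_rot: [3.141, -0.001, 0.316]
ft_force: [-0.2, 1.0, 0.0]
opening: 0.363
```

Request:
drive_tool --commands '[{"dx": 0,"dy": 0,"dz": 20,"yaw": 0},{"dx": 0,"dy": 5,"dz": 40,"yaw": 0},{"dx": -8,"dy": 20,"dz": 30,"yaw": 7},{"dx": -8,"dy": 35,"dz": 10,"yaw": 7},{"dx": -10,"dy": 38,"dz": 0,"yaw": 7}]'

```text
t: 8.27
eef_pos: [578.6, -220.0, 180.0]
tcp_rot: [3.136, -0.003, 0.687]
ft_force: [1.0, 0.6, 0.3]
opening: 0.449
```

Request:
drive_tool --commands '[{"dx": -12,"dy": 39,"dz": 0,"yaw": 7},{"dx": -12,"dy": 39,"dz": 0,"yaw": 7},{"dx": -12,"dy": 39,"dz": 0,"yaw": 7},{"dx": -14,"dy": 38,"dz": 0,"yaw": 7},{"dx": -14,"dy": 38,"dz": 0,"yaw": 7}]'

```text
t: 8.68
eef_pos: [512.9, -24.9, 177.1]
tcp_rot: [3.141, -0.0, 1.3]
ft_force: [0.8, 0.2, -0.3]
opening: 0.447
```

```bash
python3 - <<'E'
from h import *
np.set_printoptions(precision=1,suppress=True)
s=env.state();print(s["eef_pos"],s["tcp_rot"])
im,c=shot("wrist","w6")
im,ct=shot("top","t1")
cv2.imwrite("pics/t1c.png",cv2.resize(im[110:240,260:430,::-1],None,fx=4,fy=4,interpolation=cv2.INTER_CUBIC))
E
```

```text
[512.9 -24.9 177.1] [ 3.1 -0.   1.3]
```

View pics/w6.png

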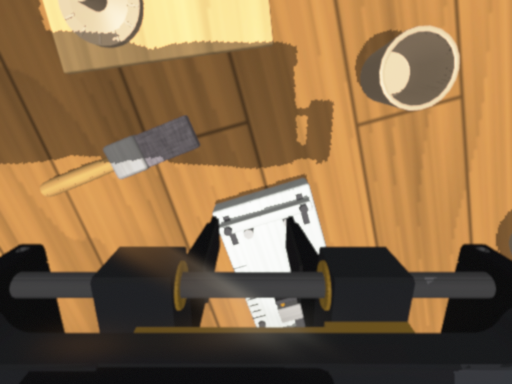

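View pics/t1c.png

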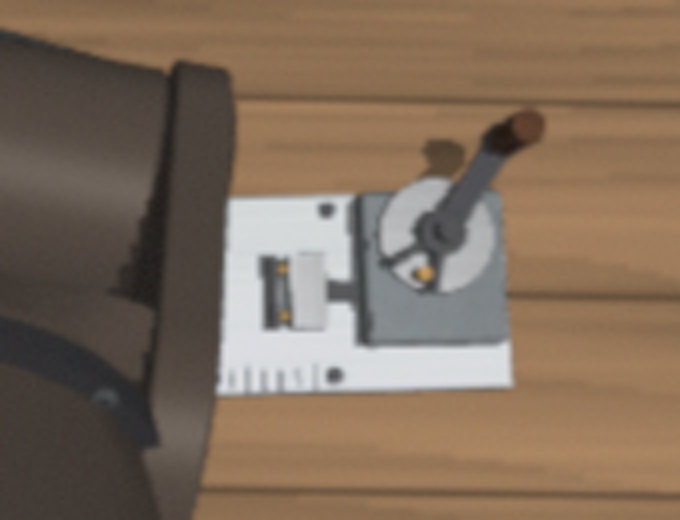

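```bash
python3 - <<'E'
from h import *
np.set_printoptions(precision=1,suppress=True)
ct=cal("top")
f=lambda u,v:(u/4+260,v/4+110)
G=np.array([514.4,-162.8]);a=0.042
for n,p,z in [("jaw front mid",(262,292),45),("bed corner",(513,386),30),("box front",(358,270),50),("jaw back",(326,290),45),("hub",(440,232),70),("handle top",(523,130),110)]:
    P=atz(ct,f(*p),z); d=P[:2]-G; print(n,P,"gauge",np.cos(a)*d[0]+np.sin(a)*d[1],-np.sin(a)*d[0]+np.cos(a)*d[1])
print(proj(ct,[603.2,-318,110]))
E
```

```text
jaw front mid [ 516.5 -182.    45. ] gauge 1.3054084578117118 -19.30034427872019
bed corner [ 463.9 -335.8   30. ] gauge -57.76745899497456 -170.68257052004094
box front [ 530.  -237.9   50. ] gauge 12.396166730422141 -75.64034471227775
jaw back [ 518.3 -220.    45. ] gauge 1.5160157187460164 -57.35973158895886
hub [ 550.4 -280.4   70. ] gauge 31.066930026598154 -118.99236672726704
handle top [ 602.5 -314.8  110. ] gauge 81.63568197431661 -155.5305238168401
[[392.2 142.2]]
```

Request:
drive_tool --commands '[{"dx": -16,"dy": 35,"dz": 0,"yaw": 0},{"dx": -16,"dy": 35,"dz": 0,"yaw": 0},{"dx": -16,"dy": 35,"dz": 0,"yaw": 0},{"dx": -16,"dy": 35,"dz": -10,"yaw": 0},{"dx": -16,"dy": 35,"dz": -20,"yaw": 0}]'

```text
t: 9.2
eef_pos: [434.7, 148.4, 149.1]
tcp_rot: [3.137, -0.002, 1.292]
ft_force: [1.6, 0.2, -0.5]
opening: 0.453
```

Request:
drive_tool --commands '[{"dx": -10,"dy": 25,"dz": -20,"yaw": 0},{"dx": 0,"dy": 0,"dz": 0,"yaw": 0},{"dx": 0,"dy": 0,"dz": 0,"yaw": 0}]'

```text
t: 9.45
eef_pos: [423.9, 172.6, 127.2]
tcp_rot: [-3.141, 0.0, 1.296]
ft_force: [-0.1, -0.7, 0.0]
opening: 0.451
```

```bash
python3 - <<'E'
from h import *
np.set_printoptions(precision=1,suppress=True)
s=env.state();print(s["eef_pos"],s["tcp_rot"])
im,c=shot("wrist","w7")
for q in ["lid_knob","lid_center"]:
    for x in env.place_of(q,"wrist"): print(q,x["pixel"],x["conf"],atz(c,x["pixel"],41 if "knob" in q else 18))
E
```

```text
[423.9 172.6 127.2] [-3.1  0.   1.3]
lid_knob [239.4, 181.0] 0.72 [415.5 185.5  41. ]
lid_knob [71.3, 178.5] 0.56 [266.  230.1  41. ]
lid_center [499.8, 111.8] 0.82 [668.6 177.9  18. ]
lid_center [237.4, 174.0] 0.61 [412.8 187.1  18. ]
lid_center [84.0, 171.0] 0.59 [265.6 231.8  18. ]
```

View pics/w7.png

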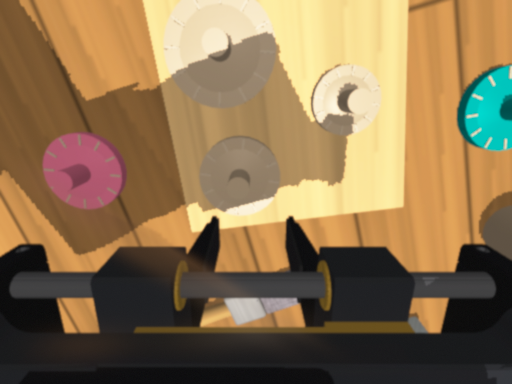

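Request:
drive_tool --commands '[{"dx": -8.4,"dy": 15,"dz": -5,"yaw": 0},{"dx": 0,"dy": 0,"dz": -25,"yaw": 0},{"dx": 0,"dy": 0,"dz": -10,"yaw": 0},{"dx": 0,"dy": 0,"dz": 0,"yaw": 0},{"dx": 0,"dy": 0,"dz": 0,"yaw": 0}]'

```text
t: 10.02
eef_pos: [416.5, 186.0, 88.0]
tcp_rot: [3.141, -0.0, 1.292]
ft_force: [-0.4, -0.5, 0.2]
opening: 0.449
```

```bash
python3 - <<'E'
from h import *
np.set_printoptions(precision=1,suppress=True)
s=env.state();print(s["eef_pos"],s["tcp_rot"])
im,c=shot("wrist","w8")
for q in ["lid_knob"]:
    for x in env.place_of(q,"wrist"): print(q,x["pixel"],x["conf"],atz(c,x["pixel"],41 if "knob" in q else 18))
E
```

```text
[416.5 186.   88. ] [ 3.1 -0.   1.3]
lid_knob [253.8, 210.2] 0.94 [417.1 182.2  41. ]
lid_knob [58.1, 201.3] 0.72 [267.7 232.9  41. ]
lid_knob [365.4, 112.1] 0.65 [517.1 234.   41. ]
```

View pics/w8.png

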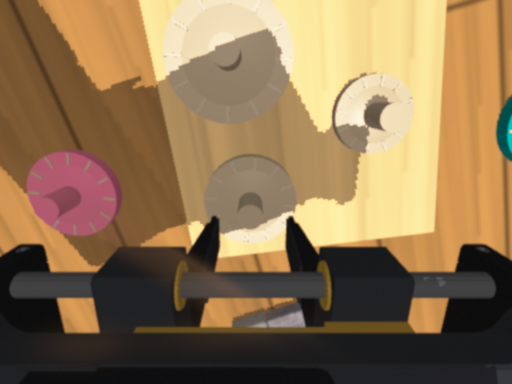

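Request:
drive_tool --commands '[{"dx": -0.5,"dy": 0,"dz": -25,"yaw": 0},{"dx": 0,"dy": 0,"dz": -22,"yaw": 0},{"dx": 0,"dy": 0,"dz": -11,"yaw": 0},{"dx": 0,"dy": 0,"dz": 0,"yaw": 0},{"dx": 0,"dy": 0,"dz": 0,"yaw": 0}]'

```text
t: 10.53
eef_pos: [415.6, 186.6, 30.2]
tcp_rot: [3.141, -0.0, 1.293]
ft_force: [-0.2, 0.4, 0.9]
opening: 0.45
```

Request:
drive_tool --commands '[{"dx": 0,"dy": 0,"dz": 0,"yaw": 0},{"dx": 0,"dy": 0,"dz": 0,"yaw": 0},{"dx": 0,"dy": 0,"dz": 0,"yaw": 0},{"dx": 0,"dy": 0,"dz": 0,"yaw": 0},{"dx": 0,"dy": 0,"dz": 0,"yaw": 0}]' --grip 0

```text
t: 10.95
eef_pos: [415.5, 186.8, 30.2]
tcp_rot: [3.141, -0.0, 1.294]
ft_force: [-0.2, -0.2, 7.7]
opening: 0.204
```

Request:
drive_tool --commands '[{"dx": 0,"dy": 0,"dz": 10,"yaw": 0},{"dx": 0,"dy": 0,"dz": 20,"yaw": 0},{"dx": 0,"dy": 0,"dz": 30,"yaw": 0},{"dx": 0,"dy": 0,"dz": 30,"yaw": 0},{"dx": 3,"dy": -20,"dz": 10,"yaw": -3}]'

```text
t: 11.37
eef_pos: [419.0, 168.4, 133.0]
tcp_rot: [3.138, -0.003, 1.244]
ft_force: [1.4, -0.1, -1.1]
opening: 0.208
```

Request:
drive_tool --commands '[{"dx": 3,"dy": -30,"dz": 0,"yaw": -7},{"dx": 3,"dy": -35,"dz": 0,"yaw": -7},{"dx": 3,"dy": -35,"dz": 0,"yaw": -7},{"dx": 3,"dy": -35,"dz": 0,"yaw": -7},{"dx": 3,"dy": -35,"dz": 0,"yaw": -7}]'

```text
t: 11.78
eef_pos: [432.9, -4.8, 129.8]
tcp_rot: [3.141, -0.0, 0.625]
ft_force: [0.8, 0.3, -1.8]
opening: 0.203
```

Request:
drive_tool --commands '[{"dx": 3,"dy": -35,"dz": 0,"yaw": -7},{"dx": 3,"dy": -35,"dz": 0,"yaw": -7},{"dx": 3,"dy": -30,"dz": 0,"yaw": -7},{"dx": 3,"dy": -20,"dz": 0,"yaw": -7},{"dx": 0,"dy": 0,"dz": 0,"yaw": -4}]'

```text
t: 12.2
eef_pos: [445.9, -126.6, 129.7]
tcp_rot: [3.141, -0.001, 0.062]
ft_force: [-0.1, 0.0, -2.3]
opening: 0.207
```

Request:
drive_tool --commands '[{"dx": 0,"dy": 0,"dz": 0,"yaw": -4},{"dx": 0,"dy": 0,"dz": 0,"yaw": 0}]'

```text
t: 12.37
eef_pos: [445.0, -123.6, 129.6]
tcp_rot: [-3.142, 0.0, -0.002]
ft_force: [-0.3, 0.0, -1.1]
opening: 0.206
```

```bash
python3 - <<'E'
from h import *
np.set_printoptions(precision=2,suppress=True)
s=env.state();print(s["eef_pos"],s["tcp_rot"],s["ft_force"])
im,c=shot("wrist","w9")
import pickle;pickle.dump(c,open("w9.pkl","wb"))
for q,z in [("bed",30),("gauge",0),("jaw_face",38),("lid_knob",0)]:
    for x in env.place_of(q,"wrist"): print(q,x["pixel"],x["conf"],atz(c,x["pixel"],z))
E
```

```text
[ 444.98 -123.65  129.57] [-3.14  0.   -0.  ] [-0.27  0.01 -1.1 ]
bed [269.2, 110.6] 0.82 [ 518.14 -139.25   30.  ]
gauge [288.4, 107.2] 0.71 [ 520.35 -160.25    0.  ]
jaw_face [326.6, 107.9] 0.57 [ 520.65 -189.36   38.  ]
lid_knob [252.2, 243.7] 0.85 [ 367.27 -123.49    0.  ]
```

View pics/w9.png

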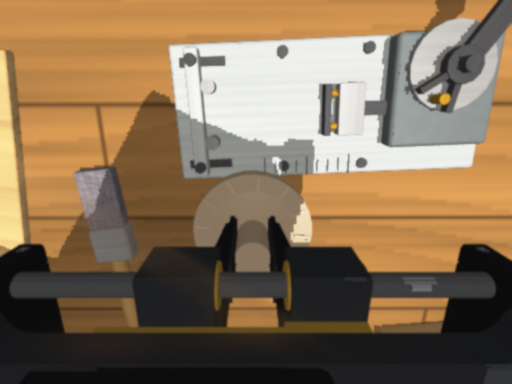

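```bash
python3 - <<'E'
from h import *
import pickle
np.set_printoptions(precision=1,suppress=True)
c=pickle.load(open("w9.pkl","rb"))
A=[atz(c,p,30)[:2] for p in [(170,46),(184,178),(473,166)]]
print(A, np.hypot(*(A[0]-A[1])),np.hypot(*(A[1]-A[2])))
v=(A[1]-A[2]);print("yaw",np.degrees(np.arctan2(-v[0],v[1])), np.degrees(np.arctan2(*(A[0]-A[1])[::-1])))
print("pins top",atz(c,(208.5,87),45),atz(c,(213,142),45))
print("jaw front top mid",atz(c,(321,109),45),atz(c,(364,108),45))
# lid check: disc edge z in hand = TCP z -18.2+12
zz=129.6-18.2+12
print("lid left/right edge",atz(c,(194,228),zz),atz(c,(312,228),zz),"far",atz(c,(252,171),zz))
E
```

```text
[array([571.8, -53.4]), array([454.7, -57.1]), array([ 466.2, -336.2])] 117.19150052167289 279.3369733587029
yaw 2.3747230084907267 1.8125015701105156
pins top [538.  -87.1  45. ] [491.8 -88.9  45. ]
jaw front top mid [ 519.9 -182.9   45. ] [ 520.7 -219.7   45. ]
lid left/right edge [445.  -84.5 123.4] [ 444.9 -164.   123.4] far [ 484.5 -123.7  123.4]
```

Request:
drive_tool --commands '[{"dx": 20,"dy": -4,"dz": 0,"yaw": 0},{"dx": 25,"dy": -5,"dz": 0,"yaw": 0},{"dx": 20,"dy": -4,"dz": -10,"yaw": 0},{"dx": 6,"dy": -1,"dz": -10,"yaw": 0},{"dx": 0,"dy": 0,"dz": 0,"yaw": 0}]'

```text
t: 13.03
eef_pos: [516.3, -136.8, 107.7]
tcp_rot: [-3.141, 0.002, 0.004]
ft_force: [-0.6, -0.1, -2.4]
opening: 0.203
```

Request:
drive_tool --commands '[{"dx": 0,"dy": 0,"dz": -20,"yaw": 0},{"dx": 0,"dy": 0,"dz": -20,"yaw": 0},{"dx": 0,"dy": 0,"dz": -8,"yaw": 0},{"dx": 0,"dy": 0,"dz": 0,"yaw": 0},{"dx": 0,"dy": 0,"dz": 0,"yaw": 0}]'

```text
t: 13.45
eef_pos: [515.7, -137.1, 61.9]
tcp_rot: [-3.141, 0.001, 0.002]
ft_force: [0.2, -0.0, -0.4]
opening: 0.204
```

Request:
drive_tool --commands '[{"dx": 0.5,"dy": -0.5,"dz": -6,"yaw": 0},{"dx": 0,"dy": 0,"dz": -4,"yaw": 0},{"dx": 0,"dy": 0,"dz": -2,"yaw": 0},{"dx": 0,"dy": 0,"dz": 0,"yaw": 0}]'

```text
t: 13.78
eef_pos: [516.6, -137.7, 49.5]
tcp_rot: [-3.142, 0.0, 0.002]
ft_force: [-0.1, 0.5, -1.4]
opening: 0.2
```

Request:
drive_tool --commands '[{"dx": 0,"dy": 0,"dz": -1,"yaw": 0},{"dx": 0,"dy": 0,"dz": -0.5,"yaw": 0},{"dx": 0,"dy": 0,"dz": 0,"yaw": 0}]'

```text
t: 14.03
eef_pos: [516.8, -137.8, 48.3]
tcp_rot: [3.141, -0.0, 0.002]
ft_force: [0.4, 0.9, -1.4]
opening: 0.206
```

Request:
drive_tool --commands '[{"dx": 0,"dy": 0,"dz": -0.5,"yaw": 0},{"dx": 0,"dy": 0,"dz": -0.3,"yaw": 0},{"dx": 0,"dy": 0,"dz": 0,"yaw": 0}]'

```text
t: 14.28
eef_pos: [516.8, -137.8, 48.2]
tcp_rot: [3.141, -0.001, 0.002]
ft_force: [-2.9, 0.6, 9.6]
opening: 0.207
```

Request:
drive_tool --commands '[{"dx": 0,"dy": 0,"dz": 0.5,"yaw": 0},{"dx": 0,"dy": 0,"dz": 0,"yaw": 0},{"dx": 0,"dy": 0,"dz": 0,"yaw": 0},{"dx": 0,"dy": 0,"dz": 0,"yaw": 0}]' --grip 0.45

```text
t: 14.62
eef_pos: [516.8, -137.8, 47.8]
tcp_rot: [3.141, -0.0, 0.002]
ft_force: [0.7, 1.2, -0.6]
opening: 0.418
```

Request:
drive_tool --commands '[{"dx": 0,"dy": 0,"dz": 10,"yaw": 0},{"dx": 0,"dy": 0,"dz": 25,"yaw": 0},{"dx": 0,"dy": 0,"dz": 35,"yaw": 0},{"dx": -15,"dy": -15,"dz": 35,"yaw": 0},{"dx": -15,"dy": -20,"dz": 20,"yaw": 0}]'

```text
t: 15.03
eef_pos: [487.3, -172.5, 176.6]
tcp_rot: [3.14, -0.003, 0.004]
ft_force: [0.1, -0.3, 0.8]
opening: 0.447
```

Request:
drive_tool --commands '[{"dx": -15,"dy": -20,"dz": 0,"yaw": 0},{"dx": -15,"dy": -20,"dz": 0,"yaw": 0},{"dx": 0,"dy": 0,"dz": 0,"yaw": 0},{"dx": 0,"dy": 0,"dz": 0,"yaw": 0}]'

```text
t: 15.37
eef_pos: [456.3, -213.5, 173.6]
tcp_rot: [3.141, -0.001, 0.0]
ft_force: [0.5, 0.0, 0.4]
opening: 0.449
```

```bash
python3 - <<'E'
from h import *
np.set_printoptions(precision=2,suppress=True)
s=env.state();print(s["eef_pos"],s["tcp_rot"],s["ft_force"])
im,c=shot("wrist","w10")
import pickle;pickle.dump(c,open("w10.pkl","wb"))
print(proj(c,[[603.5,-318,90]]))
for q,z in [("handle",90),("crank_axis",90),("lid_center",36),("jaw_face",38)]:
    for x in env.place_of(q,"wrist"): print(q,x["pixel"],x["conf"],atz(c,x["pixel"],z))
E
```

```text
[ 456.28 -213.47  173.58] [ 3.14 -0.    0.  ] [0.53 0.05 0.41]
[[385.64  13.79]]
handle [387.4, 9.6] 0.86 [ 606.39 -318.98   90.  ]
crank_axis [329.2, 82.1] 0.71 [ 553.15 -277.73   90.  ]
lid_center [177.2, 122.9] 0.67 [ 515.71 -134.59   36.  ]
jaw_face [227.4, 119.5] 0.78 [ 519.35 -187.66   38.  ]
```

View pics/w10.png

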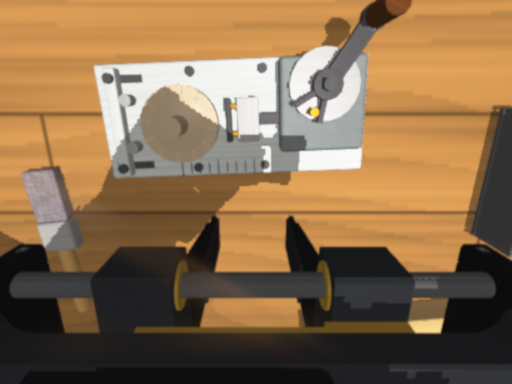

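Request:
drive_tool --commands '[{"dx": 30,"dy": -21,"dz": 0,"yaw": 0},{"dx": 30,"dy": -21,"dz": 0,"yaw": 0},{"dx": 30,"dy": -21,"dz": 0,"yaw": 0},{"dx": 30,"dy": -21,"dz": -10,"yaw": 0},{"dx": 25,"dy": -18,"dz": -20,"yaw": 0}]'

```text
t: 16.03
eef_pos: [604.9, -315.8, 144.3]
tcp_rot: [3.139, -0.004, 0.003]
ft_force: [0.6, 0.2, 0.8]
opening: 0.452
```

Request:
drive_tool --commands '[{"dx": 0,"dy": 0,"dz": 0,"yaw": 0},{"dx": 0,"dy": 0,"dz": 0,"yaw": 0}]'

```text
t: 16.2
eef_pos: [602.0, -314.2, 140.3]
tcp_rot: [-3.14, 0.003, 0.003]
ft_force: [-0.7, 0.6, 0.1]
opening: 0.451
```

```bash
python3 - <<'E'
from h import *
np.set_printoptions(precision=2,suppress=True)
s=env.state();print(s["eef_pos"],s["tcp_rot"],s["ft_force"])
im,c=shot("wrist","w11")
print(proj(c,[[603.5,-318,70],[603.5,-318,110]]))
for q,z in [("handle",90),("crank_axis",90)]:
    for x in env.place_of(q,"wrist"): print(q,x["pixel"],x["conf"],atz(c,x["pixel"],z))
E
```

```text
[ 602.05 -314.22  140.34] [-3.14  0.    0.  ] [-0.65  0.63  0.07]
[[256.6  195.31]
 [257.23 212.4 ]]
handle [257.2, 200.3] 0.68 [ 605.99 -318.23   90.  ]
crank_axis [209.9, 254.9] 0.68 [ 555.47 -277.56   90.  ]
```

View pics/w11.png

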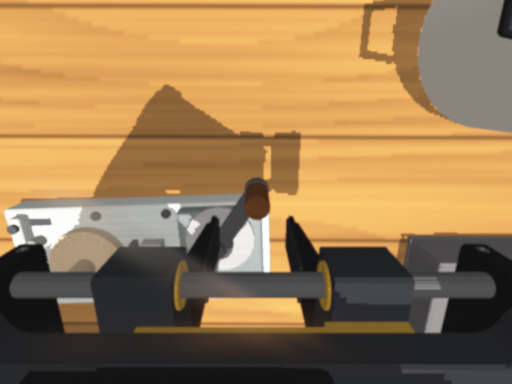

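Request:
drive_tool --commands '[{"dx": 3,"dy": -3.8,"dz": -10,"yaw": 0},{"dx": 0,"dy": 0,"dz": -25,"yaw": 0},{"dx": 0,"dy": 0,"dz": -22,"yaw": 0},{"dx": 0,"dy": 0,"dz": -6,"yaw": 0},{"dx": 0,"dy": 0,"dz": 0,"yaw": 0}]'

```text
t: 16.77
eef_pos: [604.0, -318.1, 78.5]
tcp_rot: [-3.14, 0.002, 0.002]
ft_force: [0.1, -0.4, -0.1]
opening: 0.448
```

Request:
drive_tool --commands '[{"dx": 0,"dy": 0,"dz": 0,"yaw": 0},{"dx": 0,"dy": 0,"dz": 0,"yaw": 0}]'

```text
t: 16.93
eef_pos: [605.3, -318.9, 81.4]
tcp_rot: [3.14, -0.002, 0.002]
ft_force: [-0.2, 0.7, 0.0]
opening: 0.448
```

Request:
drive_tool --commands '[{"dx": 0,"dy": 0,"dz": 0,"yaw": 0},{"dx": 0,"dy": 0,"dz": 0,"yaw": 0},{"dx": 0,"dy": 0,"dz": 0,"yaw": 0},{"dx": 0,"dy": 0,"dz": 0,"yaw": 0},{"dx": 0,"dy": 0,"dz": 0,"yaw": 0}]' --grip 0

```text
t: 17.35
eef_pos: [604.8, -318.6, 80.2]
tcp_rot: [3.141, -0.0, 0.002]
ft_force: [-0.1, 1.2, 2.1]
opening: 0.204
```

```bash
sed -i 's/C=.*/C=np.array([551.0,-283.0])/; s/65\*/64.5*/' arc.py; python3 arc.py -33.5 -105 -5
```

```text
-38.5 [ 601.5 -323.2] [-3.3 -4.6]
-43.5 [ 597.8 -327.4] [-3.7 -4.2]
-48.5 [ 593.7 -331.3] [-4.  -3.9]
-53.5 [ 589.4 -334.8] [-4.4 -3.5]
-58.5 [ 584.7 -338. ] [-4.7 -3.1]
-63.5 [ 579.8 -340.7] [-4.9 -2.7]
-68.5 [ 574.6 -343. ] [-5.1 -2.3]
-73.5 [ 569.3 -344.8] [-5.3 -1.8]
-78.5 [ 563.9 -346.2] [-5.5 -1.4]
-83.5 [ 558.3 -347.1] [-5.6 -0.9]
-88.5 [ 552.7 -347.5] [-5.6 -0.4]
-93.5 [ 547.1 -347.4] [-5.6  0.1]
-98.5 [ 541.5 -346.8] [-5.6  0.6]
-103.5 [ 535.9 -345.7] [-5.5  1.1]
```

Request:
drive_tool --commands '[{"dx": -3.3,"dy": -4.6,"dz": 0,"yaw": 0},{"dx": -3.7,"dy": -4.2,"dz": 0,"yaw": 0},{"dx": 0,"dy": 0,"dz": 0,"yaw": 0},{"dx": 0,"dy": 0,"dz": 0,"yaw": 0}]'

```text
t: 17.68
eef_pos: [597.3, -327.8, 80.1]
tcp_rot: [3.142, 0.0, 0.001]
ft_force: [-0.7, 1.5, 4.7]
opening: 0.204
```

Request:
drive_tool --commands '[{"dx": -4.0,"dy": -3.9,"dz": 0,"yaw": 0},{"dx": -4.4,"dy": -3.5,"dz": 0,"yaw": 0},{"dx": 0,"dy": 0,"dz": 0,"yaw": 0},{"dx": 0,"dy": 0,"dz": 0,"yaw": 0}]'

```text
t: 18.02
eef_pos: [588.9, -335.0, 80.0]
tcp_rot: [-3.142, 0.0, 0.002]
ft_force: [-1.3, 2.7, 5.4]
opening: 0.205
```

Request:
drive_tool --commands '[{"dx": -4.7,"dy": -2.8,"dz": 0,"yaw": 0},{"dx": 0,"dy": 0,"dz": 0,"yaw": 0},{"dx": 0,"dy": 0,"dz": 0,"yaw": 0}]'

```text
t: 18.27
eef_pos: [584.5, -337.9, 80.0]
tcp_rot: [3.141, -0.0, 0.002]
ft_force: [-1.0, 1.8, 4.6]
opening: 0.201
```

Request:
drive_tool --commands '[{"dx": -4.9,"dy": -2.6,"dz": 0,"yaw": 0},{"dx": 0,"dy": 0,"dz": 0,"yaw": 0},{"dx": 0,"dy": 0,"dz": 0,"yaw": 0}]'

```text
t: 18.52
eef_pos: [579.6, -340.5, 80.0]
tcp_rot: [3.141, -0.0, 0.002]
ft_force: [-0.3, 0.8, 4.6]
opening: 0.205
```

Request:
drive_tool --commands '[{"dx": -5.1,"dy": -2.2,"dz": 0,"yaw": 0},{"dx": 0,"dy": 0,"dz": 0,"yaw": 0},{"dx": 0,"dy": 0,"dz": 0,"yaw": 0}]'

```text
t: 18.77
eef_pos: [574.4, -342.8, 80.0]
tcp_rot: [3.141, -0.0, 0.002]
ft_force: [1.2, 1.4, 5.8]
opening: 0.202
```

Request:
drive_tool --commands '[{"dx": -5.3,"dy": -1.8,"dz": 0,"yaw": 0},{"dx": 0,"dy": 0,"dz": 0,"yaw": 0},{"dx": 0,"dy": 0,"dz": 0,"yaw": 0}]'

```text
t: 19.02
eef_pos: [569.0, -344.6, 80.1]
tcp_rot: [3.141, -0.0, 0.002]
ft_force: [0.6, 0.8, 6.0]
opening: 0.206
```

Request:
drive_tool --commands '[{"dx": -1.5,"dy": -0.5,"dz": 0,"yaw": 0},{"dx": -1.5,"dy": -0.45,"dz": 0,"yaw": 0},{"dx": -1.5,"dy": -0.4,"dz": 0,"yaw": 0}]'

```text
t: 19.27
eef_pos: [565.0, -345.6, 80.1]
tcp_rot: [3.141, -0.001, 0.002]
ft_force: [3.0, 3.0, 5.4]
opening: 0.204
```

```bash
python3 - <<'E'
from h import *
np.set_printoptions(precision=2,suppress=True)
im,c=shot("side","s2")
cv2.imwrite("pics/s2c.png",cv2.resize(im[200:330,240:400,::-1],None,fx=4.5,fy=4.5,interpolation=cv2.INTER_CUBIC))
im,c=shot("top","t2")
cv2.imwrite("pics/t2c.png",cv2.resize(im[110:240,260:430,::-1],None,fx=4,fy=4,interpolation=cv2.INTER_CUBIC))
im,c=shot("wrist","w12")
E
```

```text
(no output)
```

View pics/s2c.png

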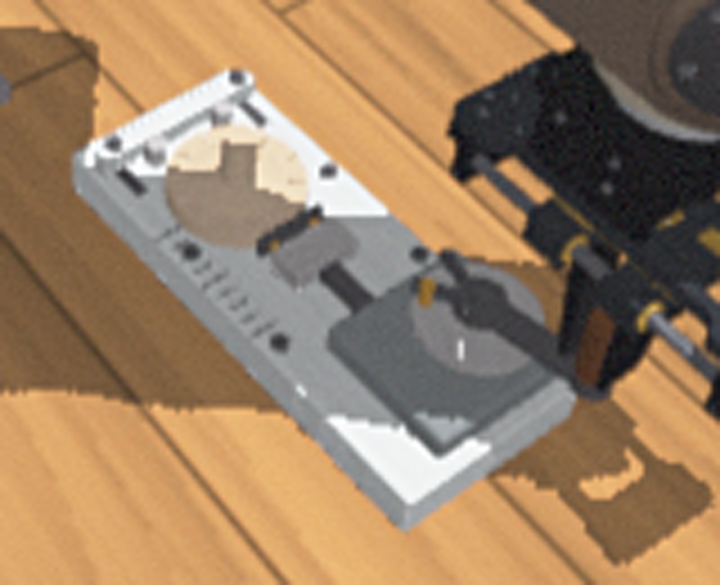

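View pics/t2c.png

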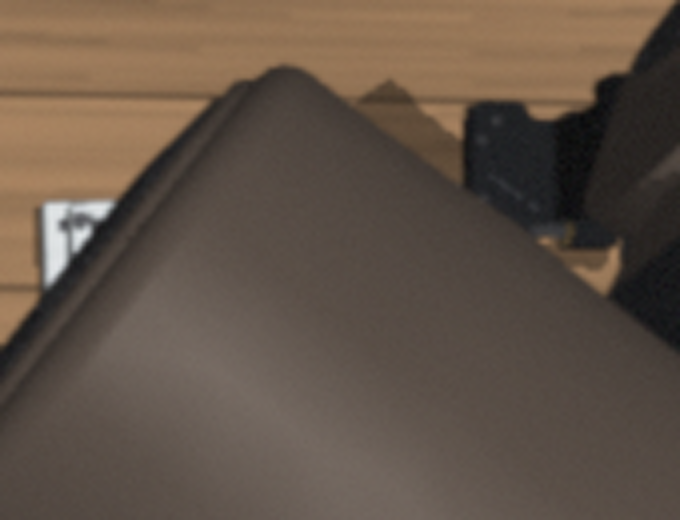

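View pics/w12.png

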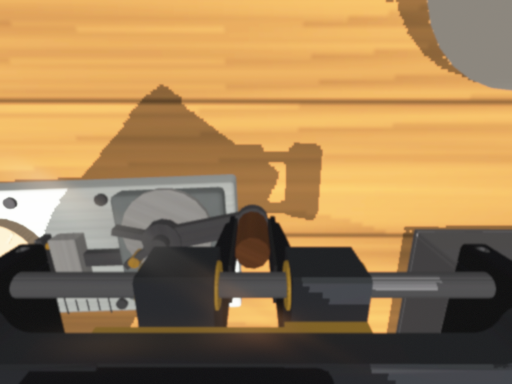

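Request:
drive_tool --commands '[{"dx": -1.5,"dy": -0.2,"dz": 0,"yaw": 0},{"dx": -1.5,"dy": -0.2,"dz": 0,"yaw": 0},{"dx": -1.5,"dy": -0.2,"dz": 0,"yaw": 0}]'

```text
t: 19.67
eef_pos: [560.5, -346.4, 80.1]
tcp_rot: [3.141, -0.001, 0.002]
ft_force: [4.6, 1.5, 4.3]
opening: 0.203
```

Request:
drive_tool --commands '[{"dx": -1,"dy": -0.1,"dz": 0,"yaw": 0},{"dx": -1,"dy": -0.1,"dz": 0,"yaw": 0}]'

```text
t: 19.83
eef_pos: [558.5, -346.7, 80.1]
tcp_rot: [3.141, -0.001, 0.002]
ft_force: [4.0, 1.4, 5.6]
opening: 0.203
```

Request:
drive_tool --commands '[{"dx": -1,"dy": -0.1,"dz": 0,"yaw": 0},{"dx": -1,"dy": -0.1,"dz": 0,"yaw": 0}]'

```text
t: 20.0
eef_pos: [556.5, -346.9, 80.1]
tcp_rot: [3.141, -0.001, 0.002]
ft_force: [4.4, 0.9, 5.8]
opening: 0.203
```

Request:
drive_tool --commands '[{"dx": -1,"dy": -0.05,"dz": 0,"yaw": 0},{"dx": -1,"dy": -0.05,"dz": 0,"yaw": 0}]'

```text
t: 20.17
eef_pos: [554.5, -347.1, 80.1]
tcp_rot: [3.141, -0.001, 0.002]
ft_force: [4.5, 0.4, 4.4]
opening: 0.203
```

Request:
drive_tool --commands '[{"dx": -1,"dy": 0,"dz": 0,"yaw": 0},{"dx": -1,"dy": 0,"dz": 0,"yaw": 0}]'

```text
t: 20.33
eef_pos: [552.6, -347.1, 80.1]
tcp_rot: [3.141, -0.001, 0.002]
ft_force: [5.0, -0.7, 4.0]
opening: 0.2
```

Request:
drive_tool --commands '[{"dx": -1,"dy": 0,"dz": 0,"yaw": 0},{"dx": -1,"dy": 0,"dz": 0,"yaw": 0}]'

```text
t: 20.5
eef_pos: [550.8, -347.1, 80.1]
tcp_rot: [3.14, -0.002, 0.002]
ft_force: [6.5, -1.1, 5.1]
opening: 0.201
```

```bash
cat > sv.py <<'E'
from h import *
import sys
n=sys.argv[1]
im,c=shot("side",n)
cv2.imwrite(f"pics/{n}c.png",cv2.resize(im[205:275,250:370,::-1],None,fx=6.5,fy=6.5,interpolation=cv2.INTER_CUBIC))
E
python3 sv.py s3
```

```text
(no output)
```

View pics/s3c.png

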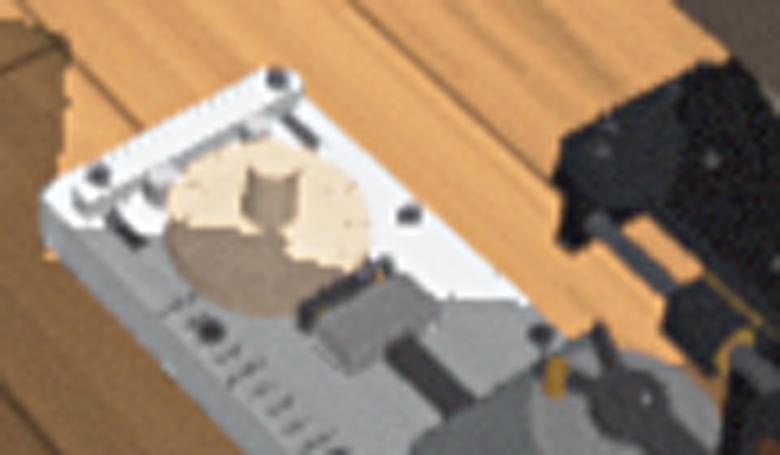

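Request:
drive_tool --commands '[{"dx": -0.6,"dy": 0.1,"dz": 0,"yaw": 0}]'

```text
t: 20.63
eef_pos: [550.3, -347.1, 80.1]
tcp_rot: [3.14, -0.002, 0.002]
ft_force: [6.4, -0.7, 3.4]
opening: 0.202
```

Request:
drive_tool --commands '[{"dx": -0.4,"dy": 0.1,"dz": 0,"yaw": 0}]'

```text
t: 20.72
eef_pos: [549.9, -347.1, 80.1]
tcp_rot: [3.14, -0.002, 0.002]
ft_force: [7.3, -1.0, 3.9]
opening: 0.202
```

```bash
python3 sv.py s4; python3 -c "
from h import *
im,c=shot('wrist','w13')"
```

```text
(no output)
```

View pics/s4c.png

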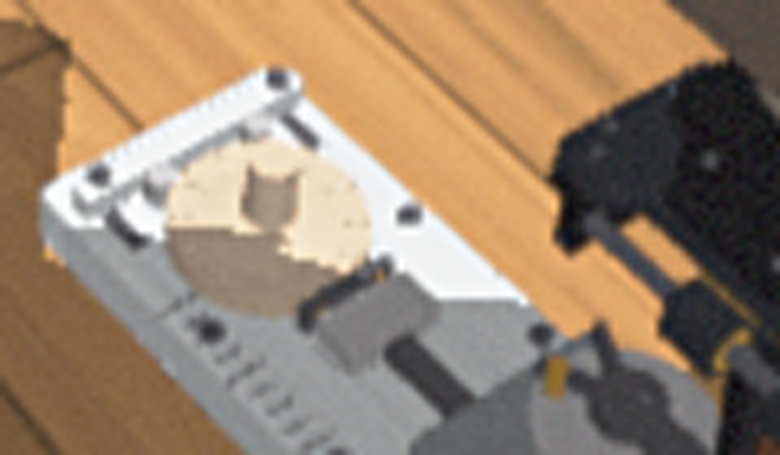

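View pics/w13.png

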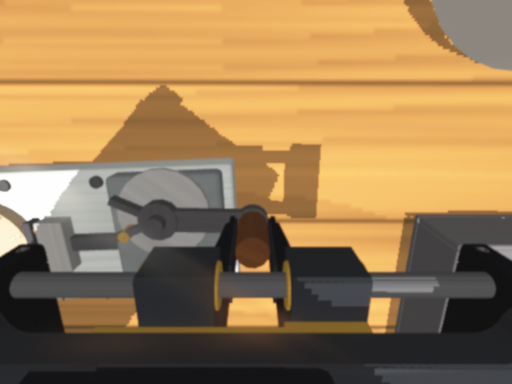

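Request:
drive_tool --commands '[{"dx": 0,"dy": 0,"dz": 0,"yaw": 0}]'

```text
t: 20.9
eef_pos: [549.9, -347.1, 80.1]
tcp_rot: [3.14, -0.002, 0.002]
ft_force: [6.6, -0.7, 3.4]
opening: 0.202
```

Request:
drive_tool --commands '[{"dx": 0.3,"dy": 0,"dz": 0,"yaw": 0}]'

```text
t: 20.98
eef_pos: [550.0, -347.1, 80.1]
tcp_rot: [3.14, -0.001, 0.002]
ft_force: [4.0, -1.5, 4.6]
opening: 0.204
```

Request:
drive_tool --commands '[{"dx": 0,"dy": 0,"dz": 0,"yaw": 0},{"dx": 0,"dy": 0,"dz": 0,"yaw": 0},{"dx": 0,"dy": 0,"dz": 0,"yaw": 0},{"dx": 0,"dy": 0,"dz": 0,"yaw": 0}]' --grip 0.5

```text
t: 21.32
eef_pos: [549.0, -346.2, 79.3]
tcp_rot: [-3.141, 0.001, 0.002]
ft_force: [-0.3, 0.0, 0.6]
opening: 0.428
```

Request:
drive_tool --commands '[{"dx": 0,"dy": 0,"dz": 10,"yaw": 0},{"dx": 0,"dy": 0,"dz": 25,"yaw": 0},{"dx": 0,"dy": 0,"dz": 30,"yaw": 0},{"dx": -20,"dy": 10,"dz": 10,"yaw": 0},{"dx": -25,"dy": 30,"dz": 0,"yaw": 0}]'

```text
t: 21.73
eef_pos: [505.9, -309.0, 157.8]
tcp_rot: [3.137, -0.005, 0.001]
ft_force: [0.3, 0.1, 0.6]
opening: 0.499
```

Request:
drive_tool --commands '[{"dx": -20,"dy": 35,"dz": 0,"yaw": 0},{"dx": -20,"dy": 35,"dz": 0,"yaw": 0},{"dx": -8,"dy": 40,"dz": 0,"yaw": 0},{"dx": 0,"dy": 40,"dz": 0,"yaw": 0},{"dx": 0,"dy": 0,"dz": 0,"yaw": 0}]'

```text
t: 22.15
eef_pos: [455.1, -151.4, 155.7]
tcp_rot: [-3.141, 0.001, 0.005]
ft_force: [0.1, -1.5, 0.4]
opening: 0.499
```

```bash
python3 - <<'E'
from h import *
np.set_printoptions(precision=2,suppress=True)
s=env.state();print(s["eef_pos"],s["tcp_rot"],s["qvel"])
im,c=shot("wrist","w14")
import pickle;pickle.dump(c,open("w14.pkl","wb"))
cv2.imwrite("pics/w14c.png",cv2.resize(im[0:220,120:500,::-1],None,fx=2.1,fy=2.1,interpolation=cv2.INTER_CUBIC))
E
python3 sv.py s5
```

```text
[ 455.12 -151.37  155.73] [-3.14  0.    0.01] [-0.08  0.04 -0.08 -0.02  0.01 -0.1 ]
```

View pics/w14c.png

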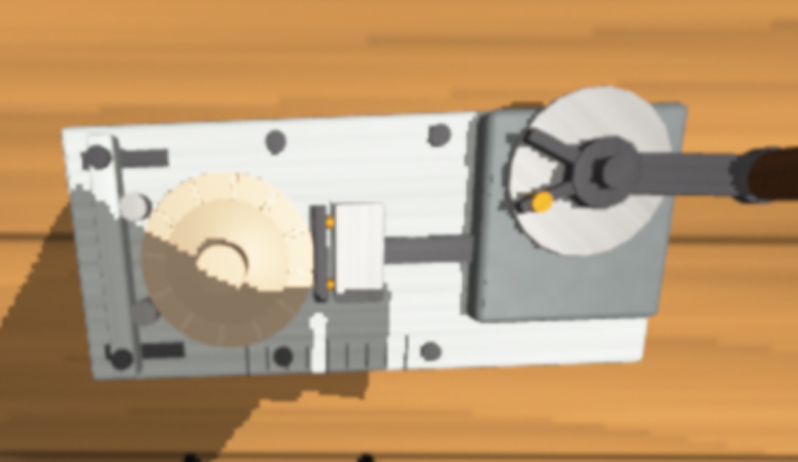

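View pics/s5c.png

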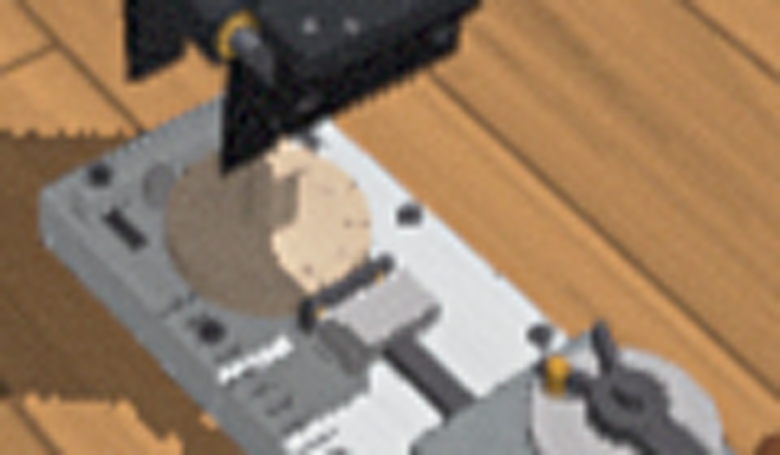

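```bash
python3 - <<'E'
from h import *
im=cv2.imread("pics/w14.png")
cv2.imwrite("pics/w14d.png",cv2.resize(im[70:180,145:285],None,fx=5.5,fy=5.5,interpolation=cv2.INTER_CUBIC))
E
```

```text
(no output)
```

View pics/w14d.png

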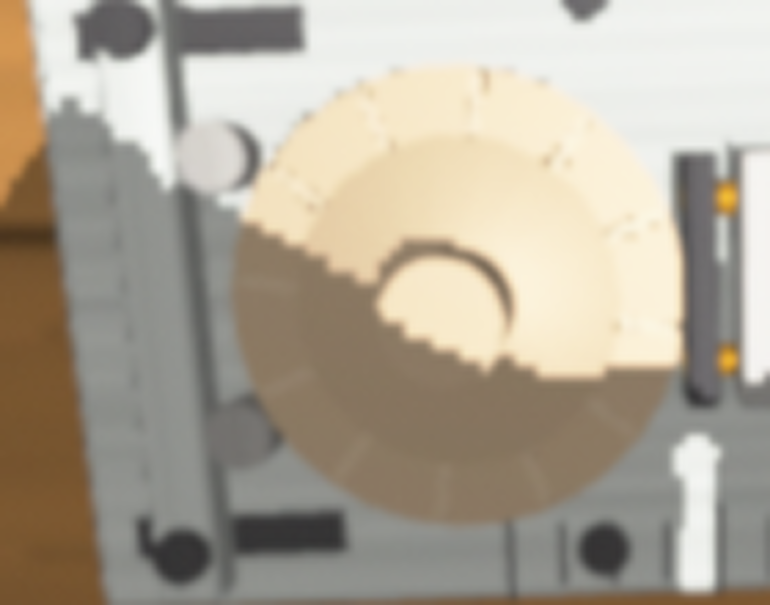

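```bash
python3 - <<'E'
from h import *
import pickle
np.set_printoptions(precision=1,suppress=True)
c=pickle.load(open("w14.pkl","rb"))
f=lambda u,v:(u/5.5+145,v/5.5+70)
E=[atz(c,f(*p),42)[:2] for p in [(232,305),(685,300),(455,65),(455,523)]]
print(E); L=np.array([(E[2][0]+E[3][0])/2,(E[0][1]+E[1][1])/2])
p1=atz(c,f(213,157),45)[:2];p2=atz(c,f(240,432),45)[:2]
k=atz(c,f(443,315),64+0)[:2]
a=np.radians(2.37);R=np.array([[np.cos(a),np.sin(a)],[-np.sin(a),np.cos(a)]])
print(L,p1,p2,"d",np.hypot(*(L-p1)),np.hypot(*(L-p2)),"pp",np.hypot(*(p1-p2)))
print("gauge frame L-mid",R@(L-(p1+p2)/2), R@(p1-p2), "expect 0,-39.2")
# predicted circle overlay
G=np.array([517.8,-164.8])
for n,P in (("lid",L),("p1",p1),("p2",p2)): print(n,R@(P-G))
E
```

```text
[array([513.4, -87.7]), array([ 514.7, -167.8]), array([ 553.5, -127.9]), array([ 474.2, -126.4])]
[ 513.9 -127.7] [538.4 -86.6] [491.3 -88.4] d 47.8857839402006 45.31931762224368 pp 47.122974536974965
gauge frame L-mid [ -2.7 -40.1] [47.1 -0.1] expect 0,-39.2
lid [-2.4 37.2]
p1 [23.8 77.3]
p2 [-23.3  77.4]
```

Request:
drive_tool --commands '[{"dx": -10,"dy": 20,"dz": -10,"yaw": 0},{"dx": -5,"dy": 25,"dz": -20,"yaw": 0},{"dx": 0,"dy": 10,"dz": -20,"yaw": 0},{"dx": 0,"dy": 0,"dz": -10,"yaw": 0},{"dx": 0,"dy": 0,"dz": 0,"yaw": 0}]'

```text
t: 22.67
eef_pos: [441.3, -101.8, 93.4]
tcp_rot: [-3.141, 0.003, 0.002]
ft_force: [-0.1, -0.7, -0.4]
opening: 0.504
```

Request:
drive_tool --commands '[{"dx": 0,"dy": 0,"dz": 0,"yaw": 0},{"dx": 0,"dy": 0,"dz": 0,"yaw": 0},{"dx": 0,"dy": 0,"dz": 0,"yaw": 0}]'

```text
t: 22.92
eef_pos: [442.2, -102.2, 95.6]
tcp_rot: [3.141, -0.001, 0.001]
ft_force: [0.2, 0.4, 0.4]
opening: 0.497
```

```bash
python3 - <<'E'
from h import *
s=env.state();print(s["eef_pos"],s["tcp_rot"],s["qvel"])
im,c=shot("wrist","w15")
import pickle;pickle.dump(c,open("w15.pkl","wb"))
cv2.imwrite("pics/w15c.png",cv2.resize(im[0:230,150:430,::-1],None,fx=2.6,fy=2.6,interpolation=cv2.INTER_CUBIC))
E
```

```text
[ 442.16668639 -102.24146675   95.580584  ] [ 3.14094625e+00 -1.33010959e-03  1.19939867e-03] [ 0.00449992 -0.00360838  0.00624747 -0.00155664 -0.00575589  0.00139735]
```

View pics/w15c.png

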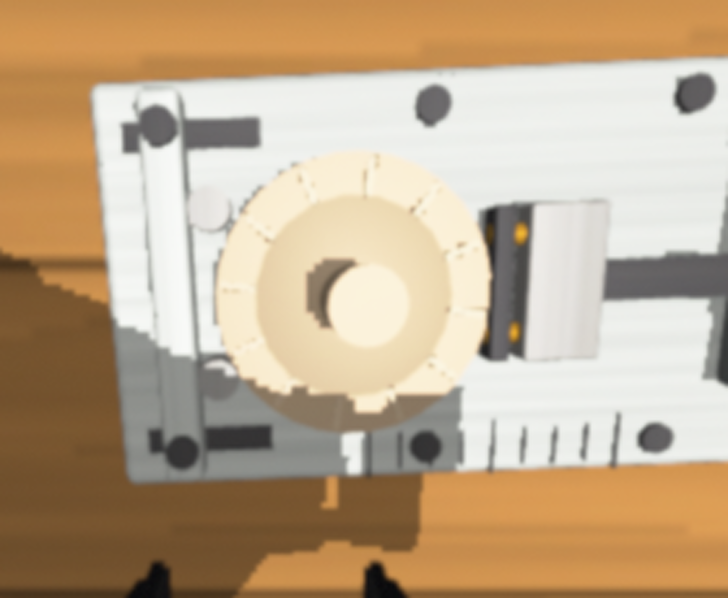

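```bash
python3 - <<'E'
from h import *
im=cv2.imread("pics/w15.png")
cv2.imwrite("pics/w15d.png",cv2.resize(im[60:165,205:315],None,fx=5.6,fy=5.6,interpolation=cv2.INTER_CUBIC))
E
```

```text
(no output)
```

View pics/w15d.png

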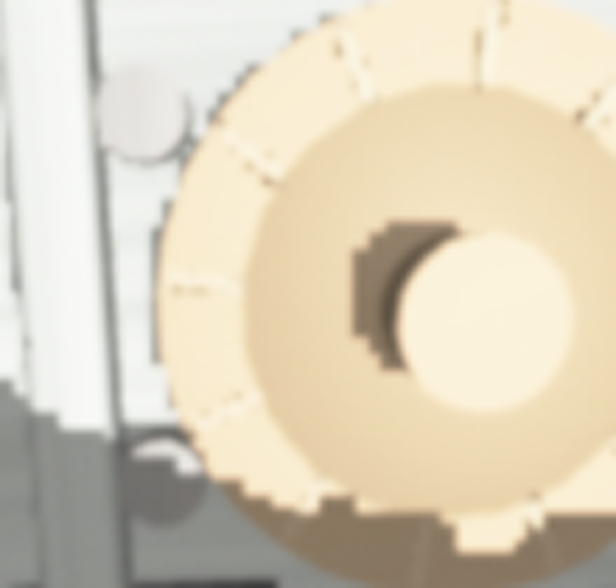

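```bash
python3 - <<'E'
from h import *
import pickle
np.set_printoptions(precision=2,suppress=True)
c=pickle.load(open("w15.pkl","rb"))
im=cv2.imread("pics/w15.png").astype(float)
f=lambda u,v:(u/5.6+205,v/5.6+60)
g=lambda u,v:(u/2.6+150,v/2.6)
E=[atz(c,p,42)[:2] for p in [g(216,290),g(491,285),g(358,151),g(345,431)]]
L=np.array([(E[2][0]+E[3][0])/2,(E[0][1]+E[1][1])/2])
p1=atz(c,f(143,113),45)[:2];p2=atz(c,f(163,480),45)[:2]
a=np.radians(2.37);R=np.array([[np.cos(a),np.sin(a)],[-np.sin(a),np.cos(a)]])
print(E,L,p1,p2,"d",np.hypot(*(L-p1)),np.hypot(*(L-p2)),"pp",np.hypot(*(p1-p2)))
print(R@(L-(p1+p2)/2),R@(p1-p2))
# jaw ends at z=45 top: pad upper/lower ends
for p in [(483,209),(483,358),(510,205),(510,358),(530,202),(525,358)]:
    print(p,atz(c,g(*p),45))
# overlay
big=cv2.resize(im[0:230,150:430].astype(np.uint8),None,fx=2.8,fy=2.6,interpolation=cv2.INTER_CUBIC)
th=np.linspace(0,2*np.pi,120)
mid=(p1+p2)/2
def draw(C,r,z,col):
    q=proj(c,np.c_[C[0]+r*np.cos(th),C[1]+r*np.sin(th),0*th+z]); q=((q-[150,0])*[2.8,2.6]+[.9,.8]).astype(np.int32)
    cv2.polylines(big,[q],True,col,1)
draw(L,40,42,(0,0,255));draw(p1,6,45,(0,255,0));draw(p2,6,45,(0,255,0));draw(p1,6,42,(255,0,0));draw(p2,6,42,(255,0,0))
cv2.imwrite("pics/w15e.png",big)
E
```

```text
[array([516.37, -87.75]), array([ 517.9, -167.7]), array([ 553.67, -127.71]), array([ 474.47, -126.67])] [ 514.07 -127.72] [538.48 -86.49] [490.92 -88.28] d 47.920496848301305 45.73301514087667 pp 47.59786767604318
[ -2.3  -40.28] [47.6  -0.17]
(483, 209) [ 538.46 -162.78   45.  ]
(483, 358) [ 497.2  -166.32   45.  ]
(510, 205) [ 539.52 -170.2    45.  ]
(510, 358) [ 497.21 -174.28   45.  ]
(530, 202) [ 540.31 -175.69   45.  ]
(525, 358) [ 497.22 -178.7    45.  ]
```

View pics/w15e.png

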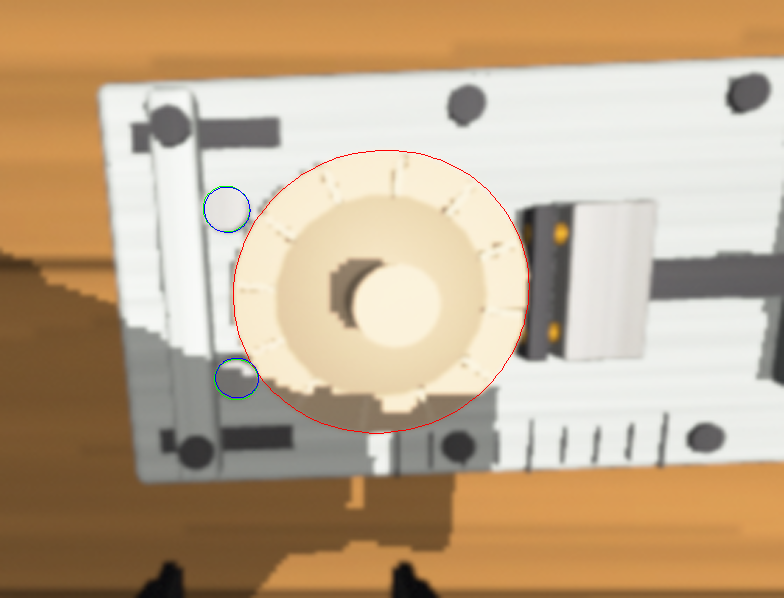

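Request:
drive_tool --commands '[{"dx": 5,"dy": -20,"dz": 30,"yaw": 0},{"dx": 17,"dy": -35,"dz": 15,"yaw": 0},{"dx": 17,"dy": -38,"dz": 0,"yaw": 0},{"dx": 17,"dy": -38,"dz": 0,"yaw": 0},{"dx": 17,"dy": -38,"dz": 0,"yaw": 0}]'

```text
t: 23.38
eef_pos: [515.3, -272.7, 141.1]
tcp_rot: [3.14, -0.002, 0.002]
ft_force: [1.3, 0.3, -0.3]
opening: 0.499
```

Request:
drive_tool --commands '[{"dx": 17,"dy": -38,"dz": 0,"yaw": 0},{"dx": 16,"dy": -35,"dz": 0,"yaw": 0},{"dx": 0,"dy": 0,"dz": 0,"yaw": 0},{"dx": 0,"dy": 0,"dz": 0,"yaw": 0}]'

```text
t: 23.72
eef_pos: [547.5, -345.1, 139.6]
tcp_rot: [3.141, -0.0, -0.0]
ft_force: [-0.8, 0.6, 0.4]
opening: 0.498
```

Request:
drive_tool --commands '[{"dx": 2,"dy": -2,"dz": -10,"yaw": 0},{"dx": 0,"dy": 0,"dz": -22,"yaw": 0},{"dx": 0,"dy": 0,"dz": -20,"yaw": 0},{"dx": 0,"dy": 0,"dz": -6,"yaw": 0},{"dx": 0,"dy": 0,"dz": 0,"yaw": 0}]'

```text
t: 24.13
eef_pos: [548.9, -344.0, 80.3]
tcp_rot: [-3.14, 0.003, 0.003]
ft_force: [0.2, -0.3, 0.2]
opening: 0.501
```

Request:
drive_tool --commands '[{"dx": 0,"dy": 0,"dz": 0,"yaw": 0},{"dx": 0,"dy": 0,"dz": 0,"yaw": 0},{"dx": 0,"dy": 0,"dz": 0,"yaw": 0},{"dx": 0,"dy": 0,"dz": 0,"yaw": 0},{"dx": 0,"dy": 0,"dz": 0,"yaw": 0}]' --grip 0

```text
t: 24.55
eef_pos: [550.2, -346.5, 82.9]
tcp_rot: [3.139, -0.002, 0.003]
ft_force: [0.6, -17.7, 3.3]
opening: 0.208
```

Request:
drive_tool --commands '[{"dx": 2.5,"dy": -1.4,"dz": 0,"yaw": 0},{"dx": 5.6,"dy": 0.4,"dz": 0,"yaw": 0},{"dx": 5.5,"dy": 1.1,"dz": 0,"yaw": 0},{"dx": 5.4,"dy": 1.6,"dz": 0,"yaw": 0}]'

```text
t: 24.88
eef_pos: [569.7, -344.2, 82.6]
tcp_rot: [3.14, -0.002, 0.002]
ft_force: [-1.6, -2.6, 5.3]
opening: 0.202
```

Request:
drive_tool --commands '[{"dx": 5.3,"dy": 2.0,"dz": 0,"yaw": 0},{"dx": 5.1,"dy": 2.4,"dz": 0,"yaw": 0},{"dx": 4.9,"dy": 2.7,"dz": 0,"yaw": 0},{"dx": 4.7,"dy": 3.1,"dz": 0,"yaw": 0}]'

```text
t: 25.22
eef_pos: [589.5, -334.3, 82.6]
tcp_rot: [3.14, -0.001, 0.002]
ft_force: [-2.0, -4.3, 5.5]
opening: 0.207
```

Request:
drive_tool --commands '[{"dx": 4.4,"dy": 3.5,"dz": 0,"yaw": 0},{"dx": 4.0,"dy": 3.9,"dz": 0,"yaw": 0},{"dx": 0,"dy": 0,"dz": 0,"yaw": 0}]'

```text
t: 25.47
eef_pos: [598.6, -326.2, 82.6]
tcp_rot: [3.14, -0.002, 0.003]
ft_force: [2.2, -1.6, 5.3]
opening: 0.201
```

Request:
drive_tool --commands '[{"dx": 3.3,"dy": 4.2,"dz": 0,"yaw": 0},{"dx": 2.4,"dy": 3.6,"dz": 0,"yaw": 0},{"dx": 0,"dy": 0,"dz": 0,"yaw": 0}]'

```text
t: 25.72
eef_pos: [604.4, -318.7, 82.6]
tcp_rot: [3.139, -0.003, 0.003]
ft_force: [2.3, -2.9, 4.3]
opening: 0.205
```

Request:
drive_tool --commands '[{"dx": 0.8,"dy": 1.3,"dz": 0,"yaw": 0},{"dx": 0.3,"dy": 0.6,"dz": 0,"yaw": 0},{"dx": 0,"dy": 0,"dz": 0,"yaw": 0}]'

```text
t: 25.97
eef_pos: [605.2, -317.4, 82.7]
tcp_rot: [3.139, -0.003, 0.002]
ft_force: [2.4, -5.6, 4.8]
opening: 0.207
```

Request:
drive_tool --commands '[{"dx": 0.2,"dy": 1.2,"dz": 0,"yaw": 0},{"dx": 0,"dy": 0.7,"dz": 0,"yaw": 0},{"dx": 0,"dy": 0,"dz": 0,"yaw": 0}]'

```text
t: 26.22
eef_pos: [605.4, -317.1, 82.8]
tcp_rot: [3.136, -0.004, 0.002]
ft_force: [1.7, -13.0, 2.5]
opening: 0.202
```

Request:
drive_tool --commands '[{"dx": 0,"dy": -1.2,"dz": 0,"yaw": 0},{"dx": 0,"dy": 0,"dz": 0,"yaw": 0}]'

```text
t: 26.38
eef_pos: [605.3, -317.3, 82.7]
tcp_rot: [3.139, -0.003, 0.002]
ft_force: [1.6, -7.3, 4.4]
opening: 0.204
```

Request:
drive_tool --commands '[{"dx": 0,"dy": 0,"dz": 0,"yaw": 0},{"dx": 0,"dy": 0,"dz": 0,"yaw": 0},{"dx": 0,"dy": 0,"dz": 0,"yaw": 0},{"dx": 0,"dy": 0,"dz": 0,"yaw": 0}]' --grip 0.5

```text
t: 26.72
eef_pos: [604.0, -315.2, 81.4]
tcp_rot: [-3.141, 0.001, 0.002]
ft_force: [0.1, 0.2, -0.2]
opening: 0.429
```

Request:
drive_tool --commands '[{"dx": 0,"dy": 0,"dz": 15,"yaw": 0},{"dx": 0,"dy": 0,"dz": 35,"yaw": 0},{"dx": -10,"dy": 20,"dz": 20,"yaw": 7},{"dx": -15,"dy": 30,"dz": 0,"yaw": 7},{"dx": -17,"dy": 34,"dz": 0,"yaw": 7}]'

```text
t: 27.13
eef_pos: [562.0, -231.5, 152.7]
tcp_rot: [3.14, -0.002, 0.373]
ft_force: [0.5, 0.5, -0.1]
opening: 0.5
```

Request:
drive_tool --commands '[{"dx": -17,"dy": 34,"dz": 0,"yaw": 7},{"dx": -17,"dy": 34,"dz": 0,"yaw": 7},{"dx": -15,"dy": 30,"dz": 0,"yaw": 7},{"dx": 0,"dy": 0,"dz": 0,"yaw": 7},{"dx": 0,"dy": 0,"dz": 0,"yaw": 7}]'

```text
t: 27.55
eef_pos: [512.3, -131.8, 152.2]
tcp_rot: [-3.141, -0.0, 0.988]
ft_force: [-0.3, -0.7, 0.2]
opening: 0.5
```

Request:
drive_tool --commands '[{"dx": 0,"dy": 0,"dz": 0,"yaw": 7},{"dx": 0,"dy": 0,"dz": 0,"yaw": 7},{"dx": 0,"dy": 0,"dz": 0,"yaw": 7},{"dx": 0,"dy": 0,"dz": 0,"yaw": 7},{"dx": 0,"dy": 0,"dz": 0,"yaw": 4}]'

```text
t: 27.97
eef_pos: [512.9, -133.4, 151.7]
tcp_rot: [-3.141, -0.0, 1.545]
ft_force: [-0.5, -0.2, 1.0]
opening: 0.496
```

```bash
python3 - <<'E'
from h import *
np.set_printoptions(precision=2,suppress=True)
s=env.state();print(s["eef_pos"],s["tcp_rot"],s["qvel"])
im,c=shot("wrist","w16")
print(proj(c,[[514,-128,76],[514,-128,42]]))
for x in env.place_of("lid_knob","wrist"): print(x["pixel"],x["conf"],atz(c,x["pixel"],59))
E
python3 sv.py s6
```

```text
[ 512.91 -133.37  151.74] [-3.14 -0.    1.55] [-0.   -0.   -0.   -0.   -0.   -0.75]
[[252.9  189.12]
 [252.81 179.13]]
[254.5, 183.3] 0.89 [ 515.59 -127.51   59.  ]
```

View pics/w16.png

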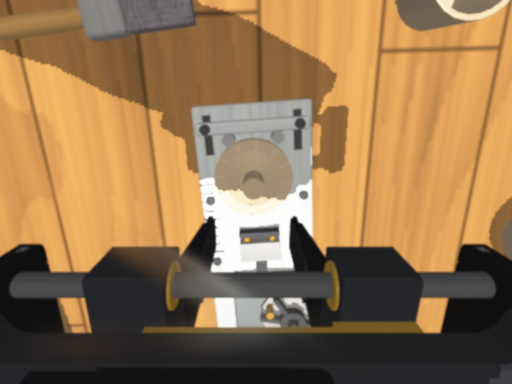

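View pics/s6c.png

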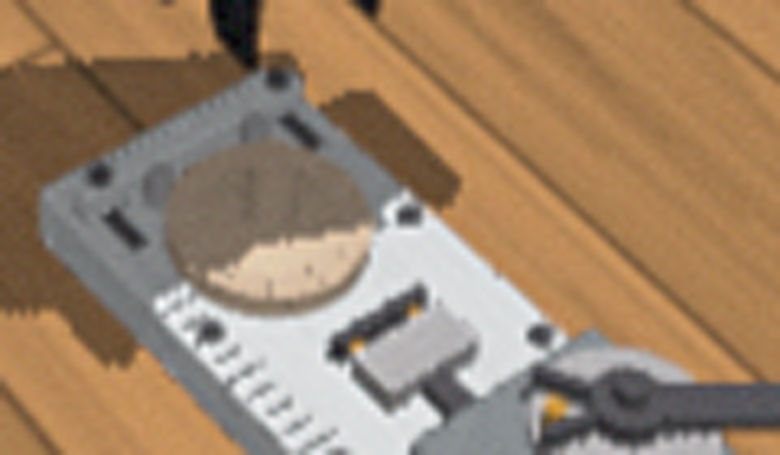

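Request:
drive_tool --commands '[{"dx": 1.2,"dy": 5.4,"dz": -15,"yaw": 1},{"dx": 0,"dy": 0,"dz": -30,"yaw": 0},{"dx": 0,"dy": 0,"dz": -30,"yaw": 0},{"dx": 0,"dy": 0,"dz": -14,"yaw": 0},{"dx": 0,"dy": 0,"dz": 0,"yaw": 0}]'

```text
t: 28.53
eef_pos: [512.9, -127.7, 60.1]
tcp_rot: [-3.137, -0.002, 1.553]
ft_force: [0.9, 1.0, -0.6]
opening: 0.499
```

Request:
drive_tool --commands '[{"dx": 0,"dy": 0,"dz": 0,"yaw": 0},{"dx": 0,"dy": 0,"dz": 0,"yaw": 0}]'

```text
t: 28.7
eef_pos: [514.7, -128.4, 63.7]
tcp_rot: [3.14, 0.0, 1.554]
ft_force: [0.3, 0.9, -0.9]
opening: 0.501
```

Request:
drive_tool --commands '[{"dx": 0,"dy": 0,"dz": -8,"yaw": 0},{"dx": 0,"dy": 0,"dz": -5.5,"yaw": 0},{"dx": 0,"dy": 0,"dz": 0,"yaw": 0},{"dx": 0,"dy": 0,"dz": 0,"yaw": 0}]'

```text
t: 29.03
eef_pos: [514.2, -128.3, 49.3]
tcp_rot: [-3.141, -0.0, 1.555]
ft_force: [0.5, -0.0, 1.3]
opening: 0.496
```

Request:
drive_tool --commands '[{"dx": 0,"dy": 0,"dz": 0,"yaw": 0},{"dx": 0,"dy": 0,"dz": 0,"yaw": 0},{"dx": 0,"dy": 0,"dz": 0,"yaw": 0},{"dx": 0,"dy": 0,"dz": 0,"yaw": 0},{"dx": 0,"dy": 0,"dz": 0,"yaw": 0}]' --grip 0

```text
t: 29.45
eef_pos: [514.2, -128.3, 49.4]
tcp_rot: [3.141, 0.0, 1.556]
ft_force: [1.1, 0.9, 1.1]
opening: 0.206
```

Request:
drive_tool --commands '[{"dx": 0,"dy": 0,"dz": 3,"yaw": 0},{"dx": 0,"dy": -2,"dz": 4,"yaw": 0},{"dx": 1.7,"dy": -5,"dz": 0,"yaw": 0},{"dx": 1,"dy": -4,"dz": 0,"yaw": 0},{"dx": 0,"dy": 0,"dz": 0,"yaw": 0}]'

```text
t: 29.87
eef_pos: [517.3, -140.2, 56.4]
tcp_rot: [3.141, 0.0, 1.555]
ft_force: [-1.3, -0.9, -0.5]
opening: 0.202
```

Request:
drive_tool --commands '[{"dx": 0,"dy": 0,"dz": -3,"yaw": 0},{"dx": 0,"dy": 0,"dz": -2.5,"yaw": 0},{"dx": 0,"dy": 0,"dz": 0,"yaw": 0},{"dx": 0,"dy": 0,"dz": 0,"yaw": 0}]'

```text
t: 30.2
eef_pos: [516.7, -139.1, 50.5]
tcp_rot: [-3.141, -0.0, 1.556]
ft_force: [0.2, -0.1, -1.4]
opening: 0.204
```

Request:
drive_tool --commands '[{"dx": 0.2,"dy": 0,"dz": -0.8,"yaw": 0},{"dx": 0,"dy": 0,"dz": -0.5,"yaw": 0},{"dx": 0,"dy": 0,"dz": 0,"yaw": 0},{"dx": 0,"dy": 0,"dz": 0,"yaw": 0}]'

```text
t: 30.53
eef_pos: [517.1, -139.2, 49.5]
tcp_rot: [3.141, 0.0, 1.556]
ft_force: [0.4, -0.4, -1.0]
opening: 0.206
```

Request:
drive_tool --commands '[{"dx": 0,"dy": 0,"dz": -0.4,"yaw": 0},{"dx": 0,"dy": 0,"dz": 0,"yaw": 0},{"dx": 0,"dy": 0,"dz": 0,"yaw": 0}]'

```text
t: 30.78
eef_pos: [517.2, -139.3, 49.4]
tcp_rot: [3.141, 0.0, 1.556]
ft_force: [-0.7, 1.4, 4.3]
opening: 0.204
```

Request:
drive_tool --commands '[{"dx": 0,"dy": 0,"dz": 0.2,"yaw": 0},{"dx": 0,"dy": 0,"dz": 0,"yaw": 0},{"dx": 0,"dy": 0,"dz": 0,"yaw": 0},{"dx": 0,"dy": 0,"dz": 0,"yaw": 0}]' --grip 0.45

```text
t: 31.12
eef_pos: [517.1, -139.3, 49.2]
tcp_rot: [3.142, -0.0, 1.556]
ft_force: [0.6, 0.3, -0.5]
opening: 0.42
```

Request:
drive_tool --commands '[{"dx": 0,"dy": 0,"dz": 15,"yaw": 0},{"dx": 0,"dy": 0,"dz": 35,"yaw": 0},{"dx": -10,"dy": 5,"dz": 30,"yaw": -7},{"dx": -15,"dy": 10,"dz": 0,"yaw": -7},{"dx": -15,"dy": 10,"dz": 0,"yaw": -7}]'

```text
t: 31.53
eef_pos: [477.4, -114.4, 130.8]
tcp_rot: [3.138, -0.0, 1.183]
ft_force: [-0.0, -0.1, -0.6]
opening: 0.45
```

Request:
drive_tool --commands '[{"dx": -15,"dy": 5,"dz": 0,"yaw": -7},{"dx": -15,"dy": 5,"dz": 0,"yaw": -7},{"dx": -7,"dy": 0,"dz": -5,"yaw": -7},{"dx": 0,"dy": 0,"dz": -5,"yaw": -7},{"dx": 0,"dy": 0,"dz": -5,"yaw": -7}]'

```text
t: 31.95
eef_pos: [439.9, -104.2, 114.4]
tcp_rot: [3.141, -0.0, 0.572]
ft_force: [0.1, 0.5, 0.4]
opening: 0.451
```

Request:
drive_tool --commands '[{"dx": 0,"dy": 0,"dz": -5,"yaw": -7},{"dx": 0,"dy": 0,"dz": -5,"yaw": -7},{"dx": 0,"dy": 0,"dz": -5,"yaw": -7},{"dx": 0,"dy": 0,"dz": 0,"yaw": -7},{"dx": 0,"dy": 0,"dz": 0,"yaw": -4}]'

```text
t: 32.37
eef_pos: [440.0, -104.2, 99.0]
tcp_rot: [-3.141, 0.001, 0.013]
ft_force: [-0.1, -0.8, 0.1]
opening: 0.45
```

Request:
drive_tool --commands '[{"dx": 0,"dy": 0,"dz": 0,"yaw": 0},{"dx": 0,"dy": 0,"dz": 0,"yaw": 0}]'

```text
t: 32.53
eef_pos: [440.2, -104.3, 99.3]
tcp_rot: [3.141, -0.0, 0.022]
ft_force: [-0.1, 0.6, 0.4]
opening: 0.453
```

```bash
python3 - <<'E'
from h import *
s=env.state();print(s["eef_pos"],s["tcp_rot"],s["qvel"])
im,c=shot("wrist","w17")
import pickle;pickle.dump(c,open("w17.pkl","wb"))
cv2.imwrite("pics/w17c.png",cv2.resize(im[0:230,150:430,::-1],None,fx=2.6,fy=2.6,interpolation=cv2.INTER_CUBIC))
E
```

```text
[ 440.17588789 -104.3048634    99.32079923] [ 3.14146649e+00 -5.71845300e-05  2.21445668e-02] [ 0.00115911 -0.00201247 -0.00037528  0.00062984  0.00109046 -0.01728186]
```

View pics/w17c.png

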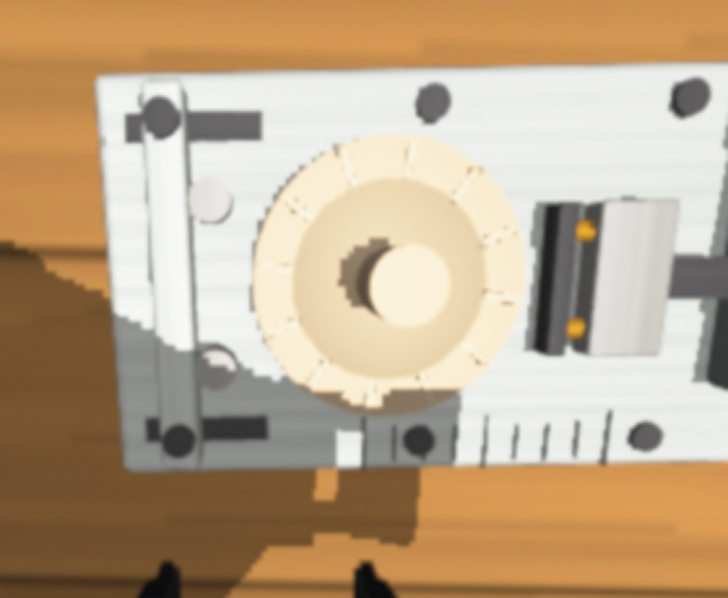

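```bash
cat > rel.py <<'E'
from h import *
import pickle,sys,json
np.set_printoptions(precision=2,suppress=True)
def rel(pk,lid,p1,p2):
    c=pickle.load(open(pk,"rb"));g=lambda q:((q[0]+.5)/2.6-.5+150,(q[1]+.5)/2.6-.5)
    E=np.array([atz(c,g(p),42)[:2] for p in lid])
    A=np.c_[2*E,np.ones(len(E))];s=np.linalg.lstsq(A,(E**2).sum(1),rcond=None)[0];L=s[:2];r=np.sqrt(s[2]+L@L)
    p1=atz(c,g(p1),45)[:2];p2=atz(c,g(p2),45)[:2]
    u=(p1-p2)/np.hypot(*(p1-p2));v=np.array([-u[1],u[0]])
    d=L-(p1+p2)/2
    print("lid",L,"r",r,"pins",p1,p2,np.hypot(*(p1-p2)),"rel x,y",d@u,d@v,"pins axis deg",np.degrees(np.arctan2(-u[1],u[0])),"dist",np.hypot(*(L-p1)),np.hypot(*(L-p2)))
if __name__=="__main__":
    rel("w15.pkl",[(216,290),(491,285),(358,151),(345,431),(262,190),(245,362)],(210,209),(219,379))
    rel("w17.pkl",[(252,272),(526,270),(392,134),(382,412)],(211,201),(218,366))
E
python3 rel.py
```

```text
lid [ 514.85 -128.15] r 39.441318559082184 pins [538.55 -86.44] [491.12 -88.14] 47.46856087326383 rel x,y -1.4510211458863125 -40.83533950586892 pins axis deg -2.061644279931726 dist 47.97733181786973 46.519550698369585
lid [ 518.01 -138.6 ] r 39.8555935949876 pins [538.46 -86.47] [492.06 -88.61] 46.451112628315826 rel x,y 0.38776974741987635 -51.136774605692054 pins axis deg -2.6451771964162134 dist 56.004769549934146 56.325472787751565
```

```bash
python3 - <<'E'
from h import *
im=cv2.imread("pics/w10.png")
cv2.imwrite("pics/w10c.png",cv2.resize(im[60:190,90:260],None,fx=4.6,fy=4.6,interpolation=cv2.INTER_CUBIC))
E
```

```text
(no output)
```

View pics/w10c.png

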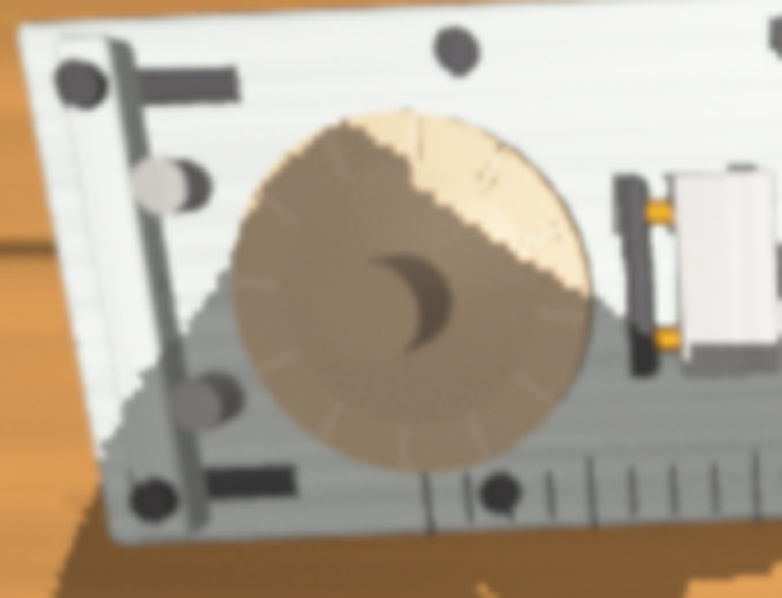

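```bash
python3 - <<'E'
from h import *
import pickle
np.set_printoptions(precision=2,suppress=True)
c=pickle.load(open("w10.pkl","rb"));g=lambda q:((q[0]+.5)/4.6-.5+90,(q[1]+.5)/4.6-.5+60)
E=np.array([atz(c,g(p),42)[:2] for p in [(232,275),(590,290),(410,110),(425,472)]])
L=np.array([(E[2][0]+E[3][0])/2,(E[0][1]+E[1][1])/2]);print(E,L)
p1=atz(c,g((160,186)),45)[:2];p2=atz(c,g((198,401)),45)[:2];print(p1,p2)
a=np.radians(2.4);d=L-(p1+p2)/2;print(d[0]*np.cos(a)+d[1]*np.sin(a),-d[0]*np.sin(a)+d[1]*np.cos(a))
E
```

```text
[[ 519.68  -98.19]
 [ 516.43 -178.09]
 [ 554.44 -140.54]
 [ 474.86 -138.16]] [ 514.65 -138.14]
[538.72 -85.82] [491.92 -88.44]
-2.8040950779993787 -50.9341454088314
```

Request:
drive_tool --commands '[{"dx": 15,"dy": -8,"dz": 5,"yaw": 0},{"dx": 25,"dy": -12,"dz": 0,"yaw": 0},{"dx": 25,"dy": -12,"dz": 0,"yaw": -1},{"dx": 12,"dy": -3,"dz": 0,"yaw": 0},{"dx": 0,"dy": 0,"dz": 0,"yaw": 0}]'

```text
t: 33.0
eef_pos: [519.2, -140.2, 104.2]
tcp_rot: [3.141, -0.002, 0.004]
ft_force: [-0.6, 0.2, -0.8]
opening: 0.447
```

Request:
drive_tool --commands '[{"dx": 0,"dy": 0,"dz": -15,"yaw": 0},{"dx": 0,"dy": 0,"dz": -15,"yaw": 0},{"dx": 0,"dy": 0,"dz": -10,"yaw": 0},{"dx": 0,"dy": 0,"dz": 0,"yaw": 0},{"dx": 0,"dy": 0,"dz": 0,"yaw": 0}]'

```text
t: 33.42
eef_pos: [516.6, -139.0, 64.2]
tcp_rot: [-3.141, 0.001, 0.003]
ft_force: [-0.0, 0.2, 0.2]
opening: 0.449
```

Request:
drive_tool --commands '[{"dx": 0.5,"dy": 0,"dz": -8,"yaw": 0},{"dx": 0,"dy": 0,"dz": -6,"yaw": 0},{"dx": 0,"dy": 0,"dz": 0,"yaw": 0},{"dx": 0,"dy": 0,"dz": 0,"yaw": 0},{"dx": 0,"dy": 0,"dz": 0,"yaw": 0}]'

```text
t: 33.83
eef_pos: [517.7, -139.3, 50.5]
tcp_rot: [3.141, -0.0, 0.002]
ft_force: [-1.0, -0.1, -0.2]
opening: 0.449
```

Request:
drive_tool --commands '[{"dx": 0,"dy": 0,"dz": 0,"yaw": 0},{"dx": 0,"dy": 0,"dz": 0,"yaw": 0},{"dx": 0,"dy": 0,"dz": 0,"yaw": 0},{"dx": 0,"dy": 0,"dz": 0,"yaw": 0},{"dx": 0,"dy": 0,"dz": 0,"yaw": 0}]' --grip 0

```text
t: 34.25
eef_pos: [517.7, -139.3, 50.5]
tcp_rot: [3.141, -0.0, 0.002]
ft_force: [0.0, -0.2, 0.9]
opening: 0.205
```

Request:
drive_tool --commands '[{"dx": 0,"dy": 0,"dz": 2,"yaw": 0},{"dx": -0.6,"dy": 0,"dz": 0,"yaw": 0},{"dx": 0,"dy": 0,"dz": 0,"yaw": 0},{"dx": 0,"dy": 0,"dz": -1.7,"yaw": 0},{"dx": 0,"dy": 0,"dz": 0,"yaw": 0}]'

```text
t: 34.67
eef_pos: [517.0, -139.3, 50.5]
tcp_rot: [3.142, 0.0, 0.002]
ft_force: [0.5, -0.3, -1.9]
opening: 0.203
```

Request:
drive_tool --commands '[{"dx": 0,"dy": 0,"dz": -0.3,"yaw": 0},{"dx": 0,"dy": 0,"dz": 0,"yaw": 0}]'

```text
t: 34.83
eef_pos: [517.0, -139.3, 50.5]
tcp_rot: [3.141, -0.0, 0.002]
ft_force: [-1.5, 0.3, 2.4]
opening: 0.2
```

Contact. Release and go to the handle.

Request:
drive_tool --commands '[{"dx": 0,"dy": 0,"dz": 0,"yaw": 0},{"dx": 0,"dy": 0,"dz": 0,"yaw": 0},{"dx": 0,"dy": 0,"dz": 0,"yaw": 0},{"dx": 0,"dy": 0,"dz": 0,"yaw": 0}]' --grip 0.5

```text
t: 35.17
eef_pos: [517.1, -139.3, 50.3]
tcp_rot: [3.142, -0.0, 0.002]
ft_force: [0.2, 0.8, -0.1]
opening: 0.427
```

Request:
drive_tool --commands '[{"dx": 0,"dy": 0,"dz": 15,"yaw": 0},{"dx": 0,"dy": 0,"dz": 35,"yaw": 0},{"dx": 10,"dy": -15,"dz": 40,"yaw": 0},{"dx": 16,"dy": -34,"dz": 5,"yaw": 0},{"dx": 17,"dy": -36,"dz": 0,"yaw": 0}]'

```text
t: 35.58
eef_pos: [560.9, -224.1, 146.8]
tcp_rot: [3.139, -0.005, 0.004]
ft_force: [0.3, 0.3, -1.1]
opening: 0.502
```

Request:
drive_tool --commands '[{"dx": 17,"dy": -36,"dz": 0,"yaw": 0},{"dx": 16,"dy": -34,"dz": 0,"yaw": 0},{"dx": 10,"dy": -20,"dz": 0,"yaw": 0},{"dx": 0,"dy": 0,"dz": 0,"yaw": 0},{"dx": 0,"dy": 0,"dz": 0,"yaw": 0}]'

```text
t: 36.0
eef_pos: [602.3, -314.3, 142.5]
tcp_rot: [-3.141, 0.001, 0.001]
ft_force: [-0.1, 0.3, 0.5]
opening: 0.499
```

Request:
drive_tool --commands '[{"dx": 2.5,"dy": -3.6,"dz": -12,"yaw": 0},{"dx": 0,"dy": 0,"dz": -22,"yaw": 0},{"dx": 0,"dy": 0,"dz": -20,"yaw": 0},{"dx": 0,"dy": 0,"dz": -8,"yaw": 0},{"dx": 0,"dy": 0,"dz": 0,"yaw": 0}]'

```text
t: 36.42
eef_pos: [604.1, -315.7, 79.0]
tcp_rot: [-3.139, 0.003, 0.003]
ft_force: [0.7, -0.2, 0.0]
opening: 0.499
```

Request:
drive_tool --commands '[{"dx": 0,"dy": 0,"dz": 0,"yaw": 0},{"dx": 0,"dy": 0,"dz": 0,"yaw": 0}]'

```text
t: 36.58
eef_pos: [605.5, -317.0, 82.4]
tcp_rot: [3.141, -0.001, 0.003]
ft_force: [-0.7, -0.6, -0.2]
opening: 0.497
```

Request:
drive_tool --commands '[{"dx": 0,"dy": 0,"dz": 0,"yaw": 0},{"dx": 0,"dy": 0,"dz": 0,"yaw": 0},{"dx": 0,"dy": 0,"dz": 0,"yaw": 0},{"dx": 0,"dy": 0,"dz": 0,"yaw": 0},{"dx": 0,"dy": 0,"dz": 0,"yaw": 0}]' --grip 0

```text
t: 37.0
eef_pos: [605.1, -317.3, 81.6]
tcp_rot: [3.141, -0.0, 0.002]
ft_force: [1.0, -8.7, 1.8]
opening: 0.205
```

Now close, as before.

Request:
drive_tool --commands '[{"dx": -3.5,"dy": -5.5,"dz": 0,"yaw": 0},{"dx": -3.8,"dy": -4.4,"dz": 0,"yaw": 0},{"dx": -4.0,"dy": -3.9,"dz": 0,"yaw": 0},{"dx": -4.4,"dy": -3.5,"dz": 0,"yaw": 0},{"dx": -4.7,"dy": -2.8,"dz": 0,"yaw": 0}]'

```text
t: 37.42
eef_pos: [584.5, -337.6, 81.5]
tcp_rot: [3.142, -0.001, 0.002]
ft_force: [3.0, 2.6, 2.0]
opening: 0.208
```

Request:
drive_tool --commands '[{"dx": -4.9,"dy": -2.6,"dz": 0,"yaw": 0},{"dx": -4.0,"dy": -1.8,"dz": 0,"yaw": 0},{"dx": -3.0,"dy": -1.2,"dz": 0,"yaw": 0},{"dx": -1.5,"dy": -0.5,"dz": 0,"yaw": 0}]'

```text
t: 37.75
eef_pos: [571.1, -343.8, 81.6]
tcp_rot: [3.141, -0.001, 0.002]
ft_force: [4.9, 1.3, 2.1]
opening: 0.206
```

Request:
drive_tool --commands '[{"dx": -1.5,"dy": -0.5,"dz": 0,"yaw": 0},{"dx": -1.5,"dy": -0.5,"dz": 0,"yaw": 0},{"dx": -1.5,"dy": -0.4,"dz": 0,"yaw": 0}]'

```text
t: 38.0
eef_pos: [566.9, -345.0, 81.5]
tcp_rot: [3.141, -0.001, 0.002]
ft_force: [4.2, -0.1, 3.0]
opening: 0.202
```

Request:
drive_tool --commands '[{"dx": -1.5,"dy": -0.3,"dz": 0,"yaw": 0},{"dx": -1.5,"dy": -0.3,"dz": 0,"yaw": 0},{"dx": -1.5,"dy": -0.3,"dz": 0,"yaw": 0}]'

```text
t: 38.25
eef_pos: [562.3, -345.9, 81.5]
tcp_rot: [3.141, -0.001, 0.002]
ft_force: [5.9, -0.7, 4.0]
opening: 0.205
```

Request:
drive_tool --commands '[{"dx": -1.5,"dy": -0.2,"dz": 0,"yaw": 0},{"dx": -1.3,"dy": -0.1,"dz": 0,"yaw": 0},{"dx": -1,"dy": -0.1,"dz": 0,"yaw": 0}]'

```text
t: 38.5
eef_pos: [558.5, -346.5, 81.5]
tcp_rot: [3.141, -0.001, 0.002]
ft_force: [5.2, -3.1, 3.3]
opening: 0.205
```

Request:
drive_tool --commands '[{"dx": -1,"dy": -0.1,"dz": 0,"yaw": 0},{"dx": -1,"dy": -0.1,"dz": 0,"yaw": 0}]'

```text
t: 38.67
eef_pos: [556.5, -346.8, 81.5]
tcp_rot: [3.14, -0.001, 0.002]
ft_force: [4.5, -2.5, 4.2]
opening: 0.203
```

Request:
drive_tool --commands '[{"dx": -1,"dy": -0.05,"dz": 0,"yaw": 0},{"dx": -1,"dy": -0.05,"dz": 0,"yaw": 0}]'

```text
t: 38.83
eef_pos: [554.5, -346.9, 81.5]
tcp_rot: [3.14, -0.001, 0.002]
ft_force: [5.2, -3.4, 3.3]
opening: 0.199
```

Request:
drive_tool --commands '[{"dx": -1,"dy": 0,"dz": 0,"yaw": 0},{"dx": -1,"dy": 0,"dz": 0,"yaw": 0}]'

```text
t: 39.0
eef_pos: [552.5, -347.0, 81.5]
tcp_rot: [3.14, -0.001, 0.002]
ft_force: [5.1, -3.3, 4.3]
opening: 0.202
```

Request:
drive_tool --commands '[{"dx": -1,"dy": -0.3,"dz": 0,"yaw": 0},{"dx": -1,"dy": 0,"dz": 0,"yaw": 0}]'

```text
t: 39.17
eef_pos: [550.5, -347.0, 81.5]
tcp_rot: [3.141, -0.001, 0.002]
ft_force: [4.5, -2.6, 3.1]
opening: 0.203
```

Request:
drive_tool --commands '[{"dx": -1,"dy": 0,"dz": 0,"yaw": 0}]'

```text
t: 39.25
eef_pos: [549.6, -347.0, 81.5]
tcp_rot: [3.141, -0.001, 0.002]
ft_force: [6.0, -1.7, 4.0]
opening: 0.202
```

Request:
drive_tool --commands '[{"dx": -0.8,"dy": 0,"dz": 0,"yaw": 0}]'

```text
t: 39.33
eef_pos: [548.8, -347.0, 81.5]
tcp_rot: [3.141, -0.001, 0.002]
ft_force: [6.6, -2.2, 3.2]
opening: 0.207
```

Request:
drive_tool --commands '[{"dx": -0.8,"dy": 0.05,"dz": 0,"yaw": 0}]'

```text
t: 39.42
eef_pos: [548.1, -347.0, 81.5]
tcp_rot: [3.141, -0.001, 0.002]
ft_force: [6.0, -1.6, 3.5]
opening: 0.204
```

Request:
drive_tool --commands '[{"dx": -0.7,"dy": 0.05,"dz": 0,"yaw": 0}]'

```text
t: 39.5
eef_pos: [547.5, -347.0, 81.5]
tcp_rot: [3.14, -0.001, 0.002]
ft_force: [7.2, -2.8, 2.7]
opening: 0.204
```

Request:
drive_tool --commands '[{"dx": -0.5,"dy": 0.05,"dz": 0,"yaw": 0}]'

```text
t: 39.58
eef_pos: [547.0, -346.9, 81.5]
tcp_rot: [3.14, -0.001, 0.002]
ft_force: [6.7, -2.2, 2.9]
opening: 0.204
```

Request:
drive_tool --commands '[{"dx": -0.3,"dy": 0,"dz": 0,"yaw": 0}]'

```text
t: 39.67
eef_pos: [546.8, -346.9, 81.5]
tcp_rot: [3.14, -0.001, 0.002]
ft_force: [7.3, -2.6, 2.9]
opening: 0.204
```

Request:
drive_tool --commands '[{"dx": 0.3,"dy": 0,"dz": 0,"yaw": 0}]'

```text
t: 39.75
eef_pos: [546.9, -346.9, 81.5]
tcp_rot: [3.141, -0.001, 0.002]
ft_force: [3.8, -3.4, 3.3]
opening: 0.205
```

Request:
drive_tool --commands '[{"dx": 0,"dy": 0,"dz": 0,"yaw": 0},{"dx": 0,"dy": 0,"dz": 0,"yaw": 0},{"dx": 0,"dy": 0,"dz": 0,"yaw": 0},{"dx": 0,"dy": 0,"dz": 0,"yaw": 0}]' --grip 0.5

```text
t: 40.08
eef_pos: [546.0, -346.1, 80.8]
tcp_rot: [-3.141, 0.002, 0.002]
ft_force: [0.1, -0.8, 0.5]
opening: 0.43
```

Request:
drive_tool --commands '[{"dx": 0,"dy": 0,"dz": 10,"yaw": 0},{"dx": 0,"dy": 0,"dz": 25,"yaw": 0},{"dx": 0,"dy": 0,"dz": 30,"yaw": 0},{"dx": -20,"dy": 10,"dz": 10,"yaw": 0},{"dx": -25,"dy": 30,"dz": 0,"yaw": 0}]'

```text
t: 40.5
eef_pos: [502.9, -309.1, 159.3]
tcp_rot: [3.137, -0.005, 0.001]
ft_force: [-0.2, 0.1, -1.0]
opening: 0.501
```

Request:
drive_tool --commands '[{"dx": -20,"dy": 35,"dz": 0,"yaw": 0},{"dx": -20,"dy": 35,"dz": 0,"yaw": 0},{"dx": -15,"dy": 38,"dz": 0,"yaw": 0},{"dx": -8,"dy": 40,"dz": -10,"yaw": 0},{"dx": 0,"dy": 35,"dz": -20,"yaw": 0}]'

```text
t: 40.92
eef_pos: [437.5, -122.3, 128.4]
tcp_rot: [3.14, -0.003, 0.001]
ft_force: [0.9, -0.0, -0.2]
opening: 0.501
```

Request:
drive_tool --commands '[{"dx": 0,"dy": 15,"dz": -20,"yaw": 0},{"dx": 0,"dy": 0,"dz": -8,"yaw": 0},{"dx": 0,"dy": 0,"dz": 0,"yaw": 0},{"dx": 0,"dy": 0,"dz": 0,"yaw": 0},{"dx": 0,"dy": 0,"dz": 0,"yaw": 0}]'

```text
t: 41.33
eef_pos: [439.3, -109.9, 99.1]
tcp_rot: [3.141, -0.001, 0.001]
ft_force: [0.4, -0.8, 0.5]
opening: 0.502
```

```bash
python3 - <<'E'
from h import *
s=env.state();print(s["eef_pos"],s["tcp_rot"],s["qvel"])
im,c=shot("wrist","w18")
import pickle;pickle.dump(c,open("w18.pkl","wb"))
cv2.imwrite("pics/w18c.png",cv2.resize(im[0:230,150:430,::-1],None,fx=2.6,fy=2.6,interpolation=cv2.INTER_CUBIC))
E
```

```text
[ 439.28059862 -109.93576574   99.13696699] [ 3.14099948e+00 -1.00359261e-03  1.18110515e-03] [-0.00403295 -0.00426232  0.00235473  0.0018978  -0.00512581  0.00469674]
```

View pics/w18c.png

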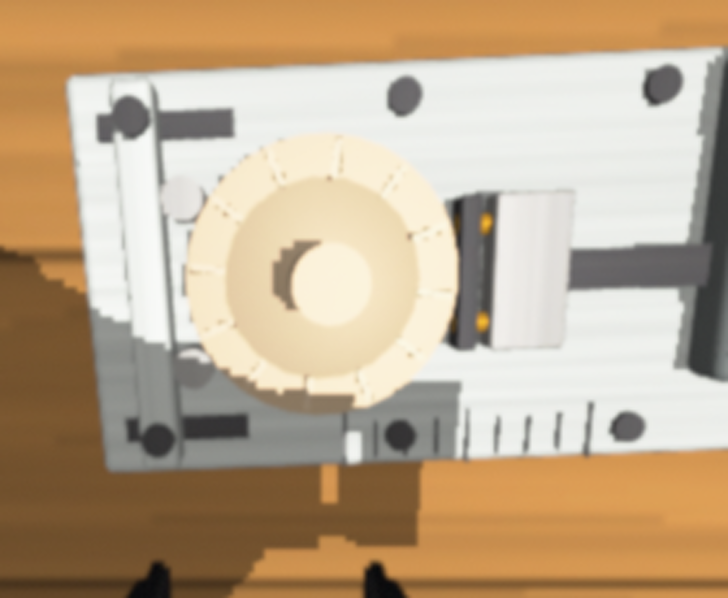

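```bash
python3 - <<'E'
from rel import *
rel("w18.pkl",[(187,272),(458,268),(325,132),(318,412)],(184,199),(194,367))
a=cv2.imread("pics/w18.png")[60:160,210:310];b=cv2.imread("pics/w17.png")[60:160,340:420]
cv2.imwrite("pics/w18d.png",cv2.resize(a,None,fx=5.8,fy=5.8,interpolation=cv2.INTER_CUBIC))
x=cv2.imread("pics/w18.png")[60:150,310:380]; y=cv2.imread("pics/w17.png")[60:150,340:410]
cv2.imwrite("pics/cmp.png",cv2.resize(np.hstack([x,y]),None,fx=5.6,fy=5.6,interpolation=cv2.INTER_CUBIC))
E
```

```text
lid [ 516.69 -126.36] r 39.74655337332558 pins [538.54 -86.6 ] [491.29 -88.16] 47.269947717155546 rel x,y 0.48400828904997983 -39.017047923080746 pins axis deg -1.8930988755727995 dist 45.368460800796825 45.86998286973267
```

View pics/w18d.png

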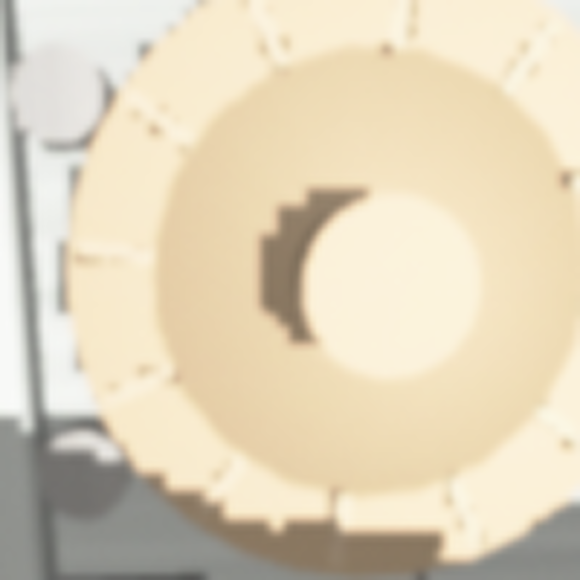

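View pics/cmp.png

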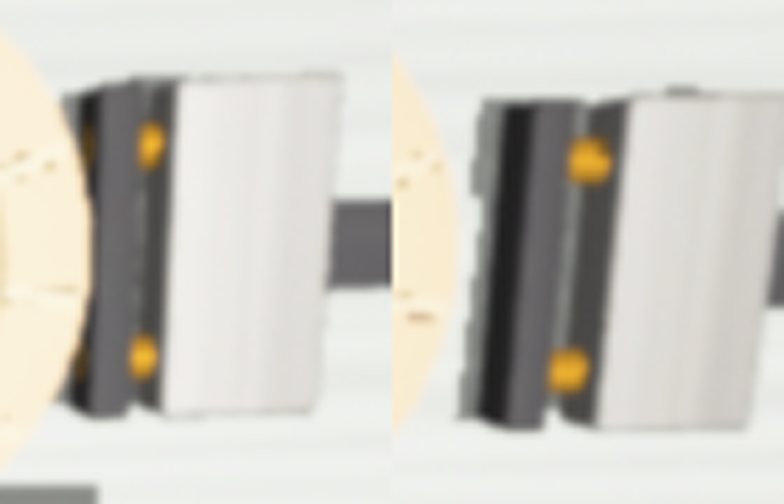

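Request:
drive_tool --commands '[{"dx": -8,"dy": 8,"dz": -10,"yaw": 0},{"dx": 0,"dy": 6,"dz": -25,"yaw": 0},{"dx": 0,"dy": 0,"dz": -20,"yaw": 0},{"dx": 0,"dy": 0,"dz": -10,"yaw": 0},{"dx": 0,"dy": 0,"dz": 0,"yaw": 0}]'

```text
t: 41.8
eef_pos: [430.3, -95.4, 32.3]
tcp_rot: [-3.141, 0.002, 0.001]
ft_force: [-0.1, 0.1, -0.7]
opening: 0.5
```

Request:
drive_tool --commands '[{"dx": 0,"dy": 0,"dz": 0,"yaw": 0},{"dx": 0,"dy": 0,"dz": 0,"yaw": 0},{"dx": 0,"dy": 0,"dz": 0,"yaw": 0}]'

```text
t: 42.05
eef_pos: [431.2, -95.3, 34.3]
tcp_rot: [3.141, -0.002, 0.002]
ft_force: [-0.9, -0.1, 0.3]
opening: 0.502
```

```bash
python3 - <<'E'
from h import *
s=env.state();print(s["eef_pos"],s["tcp_rot"],s["qvel"])
im,c=shot("wrist","w19")
import pickle;pickle.dump(c,open("w19.pkl","wb"))
K,r,t=c;print(-cv2.Rodrigues(r)[0].T@t, proj(c,[[538.5,-86.6,45],[491.2,-88.1,45],[516.7,-126.4,42]]))
cv2.imwrite("pics/w19b.png",cv2.resize(im[:,:,::-1],None,fx=1.5,fy=1.5))
E
```

```text
[431.177949   -95.25929093  34.32702136] [ 3.14087466e+00 -1.57581569e-03  1.71428470e-03] [ 4.56045272e-03  1.31698323e-03  3.56080665e-03  5.44632418e-05
 -4.04154358e-03  1.59388628e-03]
[513.70096508 -95.20741785 205.3827565 ] [[235.44711305  49.27653417]
 [239.398552   142.27909262]
 [309.82095625  94.47448034]]
```

View pics/w19b.png

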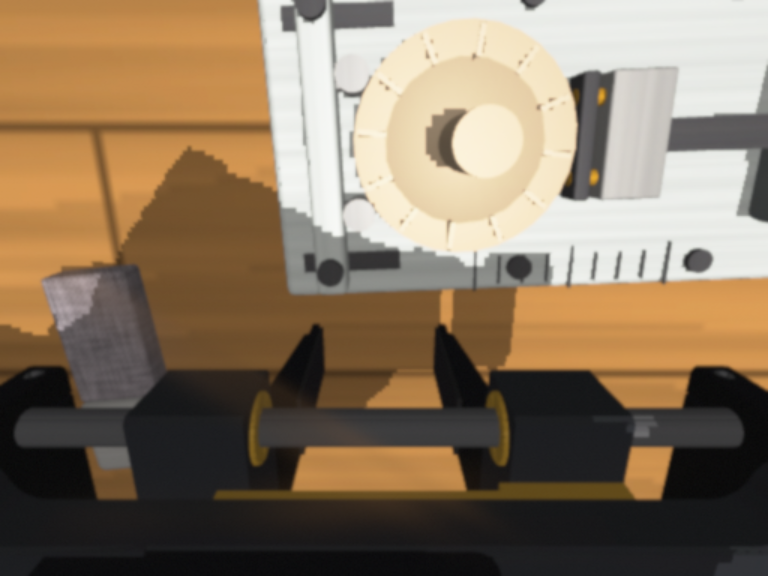

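```bash
python3 - <<'E'
from h import *
im=cv2.imread("pics/w19.png")
g=cv2.createCLAHE(3,(4,4)); 
z=im[25:165,215:295]; z=np.clip((z.astype(float)-100)*1.6,0,255).astype(np.uint8)
cv2.imwrite("pics/w19d.png",np.hstack([cv2.resize(im[25:165,215:295],None,fx=4.2,fy=4.2,interpolation=cv2.INTER_CUBIC),cv2.resize(z,None,fx=4.2,fy=4.2,interpolation=cv2.INTER_CUBIC)]))
E
```

```text
(no output)
```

View pics/w19d.png

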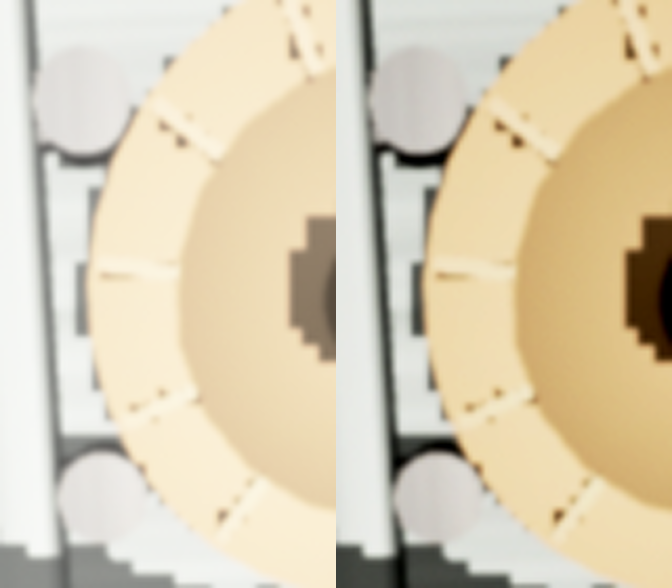

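```bash
python3 - <<'E'
from h import *
import pickle
np.set_printoptions(precision=2,suppress=True)
c=pickle.load(open("w19.pkl","rb"))
im=cv2.imread("pics/w19.png").astype(float)
b=im[:,:,0];sat=im.max(2)-im.min(2)
p1=atz(c,(215+(81+.5)/4.2-.5,25+(100+.5)/4.2-.5),45)[:2];p2=atz(c,(215+(101+.5)/4.2-.5,25+(497+.5)/4.2-.5),45)[:2]
# saturation edge radial search around predicted lid circle
L=np.array([516.6,-126.4])
for it in range(3):
    pts=[]
    for th in np.radians(np.arange(0,360,3)):
        d=np.array([np.cos(th),np.sin(th)]); rr=np.arange(36,44,.1)
        q=proj(c,np.c_[L[0]+rr*d[0],L[1]+rr*d[1],0*rr+42]).astype(np.float32)
        v=cv2.remap(sat.astype(np.float32),q[:,0].reshape(1,-1),q[:,1].reshape(1,-1),cv2.INTER_LINEAR)[0]
        hi,lo=np.median(v[:15]),np.median(v[-15:])
        if hi-lo<15: continue
        k=np.where(v<(hi+lo)/2)[0]
        if len(k): pts.append(L+rr[k[0]]*d)
    E=np.array(pts);w=np.ones(len(E),bool)
    for _ in range(4):
        A=np.c_[2*E[w],np.ones(w.sum())];s=np.linalg.lstsq(A,(E[w]**2).sum(1),rcond=None)[0]
        r=np.sqrt(s[2]+s[:2]@s[:2]);res=np.hypot(*(E-s[:2]).T)-r;w=abs(res)<max(.3,2*np.median(abs(res)))
    L=s[:2]
    print(L,r,w.sum(),len(E),"d",np.hypot(*(L-p1)),np.hypot(*(L-p2)))
print(p1,p2,np.hypot(*(p1-p2)))
a=np.radians(2.37);d=L-(p1+p2)/2;print("rel gauge",d[0]*np.cos(a)+d[1]*np.sin(a),-d[0]*np.sin(a)+d[1]*np.cos(a))
E
```

```text
[ 516.22 -125.99] 40.111526911412724 95 120 d 46.1239205743174 45.95755173702748
[ 516.22 -126.  ] 40.12176698654846 93 120 d 46.13618129303298 45.96413715314637
[ 516.22 -126.  ] 40.11918469278894 94 120 d 46.132989223445556 45.95995127068538
[538.89 -85.82] [490.82 -87.69] 48.10435330418055
rel gauge -0.2651299407683221 -39.264582159476895
```

Request:
drive_tool --commands '[{"dx": -5,"dy": 0,"dz": 30,"yaw": 0},{"dx": 0,"dy": -5,"dz": 40,"yaw": 0},{"dx": 10,"dy": -20,"dz": 35,"yaw": 0},{"dx": 10,"dy": -25,"dz": 0,"yaw": 0},{"dx": 0,"dy": 0,"dz": 0,"yaw": 0}]'

```text
t: 42.52
eef_pos: [448.5, -148.2, 141.4]
tcp_rot: [3.138, -0.007, 0.001]
ft_force: [0.1, 0.4, -0.5]
opening: 0.499
```

Request:
drive_tool --commands '[{"dx": 0,"dy": 0,"dz": 0,"yaw": 0},{"dx": 0,"dy": 0,"dz": 0,"yaw": 0}]'

```text
t: 42.68
eef_pos: [445.1, -144.4, 138.4]
tcp_rot: [-3.141, 0.001, 0.002]
ft_force: [0.7, -0.2, -0.5]
opening: 0.504
```

```bash
python3 - <<'E'
from h import *
im,c=shot("wrist","w20")
cv2.imwrite("pics/w20c.png",cv2.resize(im[0:220,120:500,::-1],None,fx=2.1,fy=2.1,interpolation=cv2.INTER_CUBIC))
im,c=shot("side","s9")
cv2.imwrite("pics/s9c.png",cv2.resize(im[90:300,100:400,::-1],None,fx=2.6,fy=2.6,interpolation=cv2.INTER_CUBIC))
E
```

```text
(no output)
```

View pics/w20c.png

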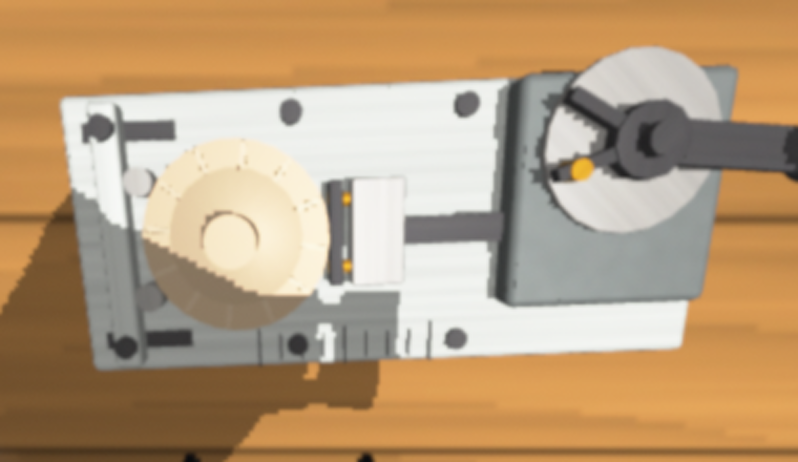

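View pics/s9c.png

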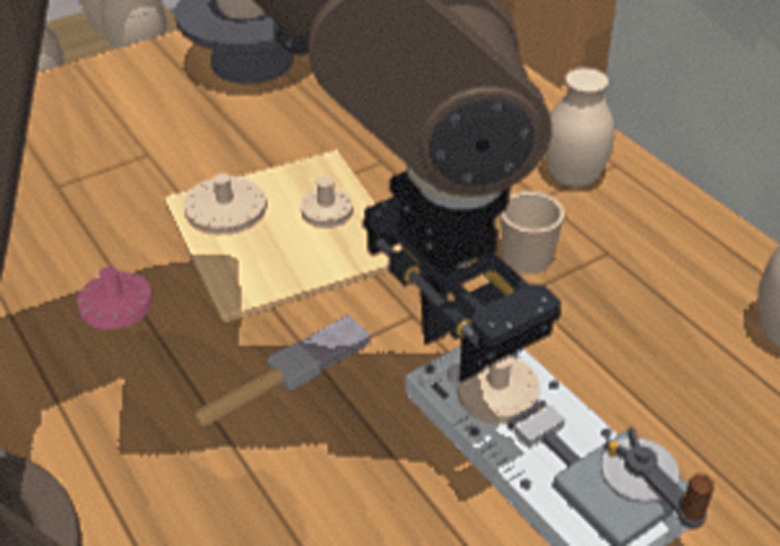

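```bash
python3 -c "
from h import *
print(env.state()['t'],env.state()['ft_force']); print(env.job_done())"
```

```text
42.7833 [ 0.22519335 -0.90382375 -0.00756172]
the job is handed in; nothing more can be done
None
```

The gauge is set to the master lid and the job was handed in at 42.8 s. The gripper was touching nothing by then.

**First try failed:** on the first close, the lid stopped against one pin only, about 2 mm off to the side. I cranked the jaw fully back again, lifted the lid and laid it down centred. I then shifted it another 0.6 mm, let go of it and cranked up a second time.

**Lid home:** in the last close-up, the lid centre is 46.1 mm and 46.0 mm from the two pins, where full contact would be 46.0 mm. That is contact on both pins as far as the picture can tell. My coarser picks in earlier pictures put the lid's sideways offset anywhere from 0.2 to 0.5 mm.

**Jaw force:** this is an estimate, not a direct reading.
- The force at the handle reached 7.3 N at the end, which works out to about 7 N at the jaw.
- The pad looks about 2.2 mm compressed, which gives about 6.6 N.
- The force readings scatter by about 0.5 N, so the jaw force is good to roughly 1 N. No reading suggested it came near 12 N.

**Crank:** in the last pictures the dog pin rests against the same prong as while closing, so the backlash is taken up on the closing side.

**Bystanders:** the other two lids and the jar look undisturbed in the last side picture; I did not measure their positions again.

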